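# Clip, read and unload sample carriers

### The arm

A 6-joint arm with a two-finger parallel gripper is mounted at the origin on the work surface. World frame = base frame: x ahead of the robot, y to its left, z up, the work surface at z = 0. Lengths are in m, angles in degrees, forces in N, time in s.
With the tool pointing down it reaches from about 0.3 to 0.85 m from the base axis. Payload 4.2 kg.
Tool frame: the origin (TCP) lies midway between the tips of the shut fingers; the grasp point (between the pads) lies 19 mm behind it; z points along the fingers, y is the line along which they close (so a half turn about z gives the same grasp; the last joint's range is limited). The gripper opens to 91 mm and grips with 3 to 60 N. Pads are 32 mm wide; open, the fingers measure 118 mm over their backs; the gripper's body (76 mm by 178 mm) begins 60 mm behind the grasp point.
Start: joints at [62.739, 18.312, 89.639, -0, 72.044, -1.146], TCP at [0.253, 0.516, 0.214] pointing down, gripper open.
Joint ranges: [-177.97, 177.97], [-48.28, 115.42], [12.27, 149.76], [-77.06, 257.06], [2.81, 150.46], [-146.56, 146.56]. Speed limits (degrees/s): [147.25, 147.25, 180, 180, 180, 180].

### API

Orientations are given as a 3x3 rotation matrix whose columns are the frame's x, y, z axes.
In Python, from bench import r gives the robot as it stands.
- The arm moves only by the tool play_rows, never from a script. Its arguments are lists of equal length, an entry for each row: "fingers": the opening, from -1 (shut) to 1 (fully open), so that 0 is half open; "offset": the shift along the tool's x, y, z in mm, a list of three; "angular": the turn, a rotation vector about the tool's x, y, z in rad, a list of three. A call has 1 to 5 rows; each row shifts and turns the commanded pose from where the row before left it, along the tool's axes as they then stand; what a row does not reach is not made up. A row lasts 1/8 s, in which the tool goes at most 62.5 mm and 10.7 degrees, less where a joint would pass 70% of its speed; a pose out of reach is approached as far as the arm can. A call with a gripper value outside its range is refused whole. The fingers move at their own pace and stop on an object; the grip force is fixed at half the most. Time passes only in rows, so rows that do not move let the fingers close. It gives the time, the measured TCP pose, the force, the opening and the grip force at its end, in the units of the state.
- r.read_state(): the state, without advancing time (a new reading comes with each control period).
- r.read_camera(name): name is "side" or "top" or "wrist"; returns (picture, depth): 384x512x3 uint8, blue, green, red; 384x512 float32, m along the optical axis (not along the pixel's ray), 0 where there is no reading.
- r.camera_model(name): a dict with "camera_matrix" (3x3 intrinsics, pixels), "R" (3x3) and "t" (3): a world point X has camera coordinates R X + t; the wrist camera has in their place "tool_from_camera" (4x4, takes a point from camera to tool coordinates, whose origin is the TCP and whose axes are the flange's). Camera axes: x right, y down, z forward; pixel columns grow to the right and rows downward; lengths in m; the calibration is good to about 2 mm. A picture is of the moment at which its call begins: read the wrist's pose just before it. camera_model takes no time and is no camera call.
- r.close_job(): hands the job in; it is judged then, once.
The state is a dict: "t": time; "q": joint angles; "dq": joint speeds; "joint_efforts": joint torques, N m; "position": TCP position; "ee_rot": TCP orientation; "wrist_force": force on the tool from outside, world axes, zero at the start; "ft_torque": the same for the moment, N m; "finger_gap": finger opening in m; "gripper_force": force on a finger pad.
Only numpy, scipy, OpenCV 4.12 (cv2) and the standard library are available. Lean on these libraries where they do the work, as an engineer would, in place of code of your own. Each camera call takes 0.05 s, during which the arm holds its last target. There are 200 camera calls.

### The job

Load every sample carrier from the rubber mat into its own bay of the reader, lying flat inside the ledges with the rib end towards the keys, and swing that bay's spring clip round until its foot presses well onto the carrier's far edge. With all of them clipped, press the keys fully down one at a time in this order: the long bar, the round, then the square. Then swing all the clips back clear of the bays, and only after that lay all the carriers flat in the white tray; leave the bottle, jar and mortar alone.

Things in the scene. Friction and masses are not known exactly. Their poses are not given: they have to be found in the camera images.
- carrier1_rib (a point): Middle of a sample carrier's grip rib. Carrier (2 or 3 present, all alike, 120 g): aluminium plate 96 x 48 x 8 mm (x, y, z) with an upright grey rib across it, 12 mm thick (x), 32 wide (y), 8 to 44 mm above the underside. This point: 26 mm above the underside, 18 mm from the plate's centre to -x (the rib end); plate reaches 30 mm from here to -x, 66 to +x. z up when flat.
- carrier2_rib (a point): Middle of a sample carrier's grip rib. Carrier (2 or 3 present, all alike, 120 g): aluminium plate 96 x 48 x 8 mm (x, y, z) with an upright grey rib across it, 12 mm thick (x), 32 wide (y), 8 to 44 mm above the underside. This point: 26 mm above the underside, 18 mm from the plate's centre to -x (the rib end); plate reaches 30 mm from here to -x, 66 to +x. z up when flat.
- carrier3_rib (a point): Middle of a sample carrier's grip rib. Carrier (2 or 3 present, all alike, 120 g): aluminium plate 96 x 48 x 8 mm (x, y, z) with an upright grey rib across it, 12 mm thick (x), 32 wide (y), 8 to 44 mm above the underside. This point: 26 mm above the underside, 18 mm from the plate's centre to -x (the rib end); plate reaches 30 mm from here to -x, 66 to +x. z up when flat.
- bay1 (a point): Bay 1 (bays 84 mm apart along the reader's y; 1 at -y, 3 at +y): where a carrier's rib point is when it lies home, rib end to the keys (-x, robot side), its axes parallel to the reader's. 26 mm above the bed, bed 70 mm above the table. Fenced by steel ledges 4 mm high and wide, 4 mm play all round. Any carrier may go in any bay.
- clip1 (a joint): Swing angle of bay 1's spring clip about the upright pivot screw at the bay's far end. 0: arm along reader +y; grows anticlockwise from above. Below 0.35 clear of the carrier; sprung ball foot (55 mm from pivot, 2 N) rides up on the carrier's far edge near 0.5, presses well inside it from 0.75 to 1.2. Stops -0.25, 1.25. Stays where left (friction 0.05 N m).
- clip1_knob (a point): On the upright black knob of clip 1: 14 mm diameter, 34 mm tall; its top is 15 mm above this point, its lower end (on the steel clip arm) 19 mm below. 40 mm from the pivot (along reader +y at joint 0), rigid with the clip arm; may be pinched or pushed.
- bay2 (a point): Bay 2 (bays 84 mm apart along the reader's y; 1 at -y, 3 at +y): where a carrier's rib point is when it lies home, rib end to the keys (-x, robot side), its axes parallel to the reader's. 26 mm above the bed, bed 70 mm above the table. Fenced by steel ledges 4 mm high and wide, 4 mm play all round. Any carrier may go in any bay.
- clip2 (a joint): Swing angle of bay 2's spring clip about the upright pivot screw at the bay's far end. 0: arm along reader +y; grows anticlockwise from above. Below 0.35 clear of the carrier; sprung ball foot (55 mm from pivot, 2 N) rides up on the carrier's far edge near 0.5, presses well inside it from 0.75 to 1.2. Stops -0.25, 1.25. Stays where left (friction 0.05 N m).
- clip2_knob (a point): On the upright black knob of clip 2: 14 mm diameter, 34 mm tall; its top is 15 mm above this point, its lower end (on the steel clip arm) 19 mm below. 40 mm from the pivot (along reader +y at joint 0), rigid with the clip arm; may be pinched or pushed.
- bay3 (a point): Bay 3 (bays 84 mm apart along the reader's y; 1 at -y, 3 at +y): where a carrier's rib point is when it lies home, rib end to the keys (-x, robot side), its axes parallel to the reader's. 26 mm above the bed, bed 70 mm above the table. Fenced by steel ledges 4 mm high and wide, 4 mm play all round. Any carrier may go in any bay.
- clip3 (a joint): Swing angle of bay 3's spring clip about the upright pivot screw at the bay's far end. 0: arm along reader +y; grows anticlockwise from above. Below 0.35 clear of the carrier; sprung ball foot (55 mm from pivot, 2 N) rides up on the carrier's far edge near 0.5, presses well inside it from 0.75 to 1.2. Stops -0.25, 1.25. Stays where left (friction 0.05 N m).
- clip3_knob (a point): On the upright black knob of clip 3: 14 mm diameter, 34 mm tall; its top is 15 mm above this point, its lower end (on the steel clip arm) 19 mm below. 40 mm from the pivot (along reader +y at joint 0), rigid with the clip arm; may be pinched or pushed.
- bar_key (a joint): Long bar-shaped black spring key on the reader's near edge, 56 x 26 mm, the longest of the three, at the reader's +y end: its travel, 0 up to 0.005 m fully down, taking 1 N to start and 3.5 N at the bottom; it springs back up.
- bar_key_top (a point): Centre of the top face of the long bar-shaped key (about 83 mm above the table when up).
- round_key (a joint): Round black spring key on the reader's near edge, 28 mm diameter, in the middle: its travel, 0 up to 0.005 m fully down, taking 1 N to start and 3.5 N at the bottom; it springs back up.
- round_key_top (a point): Centre of the top face of the round key (about 83 mm above the table when up).
- square_key (a joint): Square black spring key on the reader's near edge, 26 x 26 mm, at the reader's -y end: its travel, 0 up to 0.005 m fully down, taking 1 N to start and 3.5 N at the bottom; it springs back up.
- square_key_top (a point): Centre of the top face of the square key (about 83 mm above the table when up).
- reader: Bench reader, white box 225 x 272 mm with a 70 mm high aluminium bed: origin at table height below the middle bay's centre; x points away from the robot to the clips, -x to the keys (100 mm from the origin). Fixed.
- tray: White open tray, 170 x 250 mm outside (x, y), walls 4 mm thick and 18 mm high, inner floor 4 mm above the table; origin at the centre of its underside. Fixed. Holds the three carriers side by side along its y, empty at the start.
- mat: Black rubber mat 170 x 250 x 3 mm on the table on which the carriers lie at the start, side by side along its y; origin under its centre. Fixed; on the other side of the reader from the tray.
- bottle: Amber bottle, 64 mm diameter, 130 mm tall, standing beyond the work; bystander. Origin under its centre.
- mortar: White ceramic mortar bowl, 110 mm diameter, 60 mm tall; bystander. Origin under its centre.
- jar: Small amber jar, 44 mm diameter, 70 mm tall; bystander. Origin under its centre.
Not all that is in view belongs to the job. What is shaped like the part that bears carrier1_rib but blue or green is not meant. Leave any blue or turquoise look-alike of the part that bears carrier2_rib alone.

How it is judged:
By the outcome, as a careful person would: the job done as asked, in the order asked, and still so for the second after the job is handed in, with the robot touching nothing.
Of carrier1, carrier2, carrier3 only 2 to 3 are there at a start; the rules pass over those that are not, and their reading is None.
At some moment in a run one of carrier1, carrier2, carrier3 may be knocked a few centimetres aside while the robot is not near it.
Once in a run the grip may slacken for a moment while it holds something.
It also fails if it takes over 210 s, if anything falls off the work surface, if the arm or the gripper's body presses on something with over 40 N, if the wrist force passes 120 N, or if a joint passes its speed limit or range.

## Working session

There is one attempt and no reset: what is moved stays moved. The work goes in short steps, Python scripts to look and compute and a tool call to move; the robot and the scene stay as the last step left them, time stands still between calls to the robot, and variables do not carry over. Pictures are saved under pics/ and viewed, at most 14 in all, crops included, and the job is handed in when it is done.

Besides the shell and the picture viewer there is one more tool, called after ">>>" by a JSON object that holds its "fn" and its "kwargs". play_rows: Moves the arm, as the interface text tells. Its arguments: {"type":"object","properties":{"fingers":{"type":"array"},"offset":{"type":"array"},"angular":{"type":"array"}},"required":["fingers","offset","angular"]}

```bash
ls; mkdir -p pics
python3 - <<'E'
from bench import r
import cv2,numpy as np
s=r.read_state(); print(s['t'],s['position'],s['ee_rot'],s['finger_gap'])
for n in ['top','side']:
    im,d=r.read_camera(n); cv2.imwrite(f'pics/{n}0.png',im); np.savez(f'{n}0.npz',im=im,d=d)
    m=r.camera_model(n); print(n,m)
print(r.camera_model('wrist'))
a=cv2.imread('pics/top0.png'); cv2.imwrite('pics/top0b.png',cv2.resize(a,(800,600),interpolation=cv2.INTER_CUBIC))
E
```

```text
pics
0.0 [0.25285698 0.515853   0.21313022] [[-8.97930268e-01  4.40137064e-01 -7.74175865e-04]
 [ 4.40137745e-01  8.97928883e-01 -1.57714517e-03]
 [ 9.94825394e-07 -1.75691040e-03 -9.99998457e-01]] 0.09136772424752217
top {'camera_matrix': array([[365.26210605,   0.        , 255.88101169],
       [  0.        , 365.26210605, 190.9041957 ],
       [  0.        ,   0.        ,   1.        ]]), 'R': array([[-0.02773841, -0.99940476,  0.02051104],
       [-0.99534889,  0.02572048, -0.09283876],
       [ 0.09225594, -0.02299084, -0.99546987]]), 't': array([-0.0755887 ,  0.55414298,  1.12617773])}
side {'camera_matrix': array([[444.3577294 ,   0.        , 259.85429707],
       [  0.        , 444.3577294 , 189.99040689],
       [  0.        ,   0.        ,   1.        ]]), 'R': array([[ 0.93228652, -0.36158753, -0.00981356],
       [-0.19402819, -0.47700067, -0.85721842],
       [ 0.30527842,  0.80107729, -0.51485946]]), 't': array([-0.53714626,  0.13321853,  1.3645532 ])}
{'camera_matrix': array([[264.77209671,   0.        , 252.21493906],
       [  0.        , 264.77209671, 195.0461436 ],
       [  0.        ,   0.        ,   1.        ]]), 'tool_from_camera': array([[ 1.39656932e-04, -9.57645004e-01, -2.87951431e-01,
         8.15107104e-02],
       [ 9.99999715e-01,  3.47354790e-04, -6.70202218e-04,
        -3.79563432e-04],
       [ 7.41837114e-04, -2.87951255e-01,  9.57644780e-01,
        -1.70650205e-01],
       [ 0.00000000e+00,  0.00000000e+00,  0.00000000e+00,
         1.00000000e+00]])}
```

View pics/top0b.png

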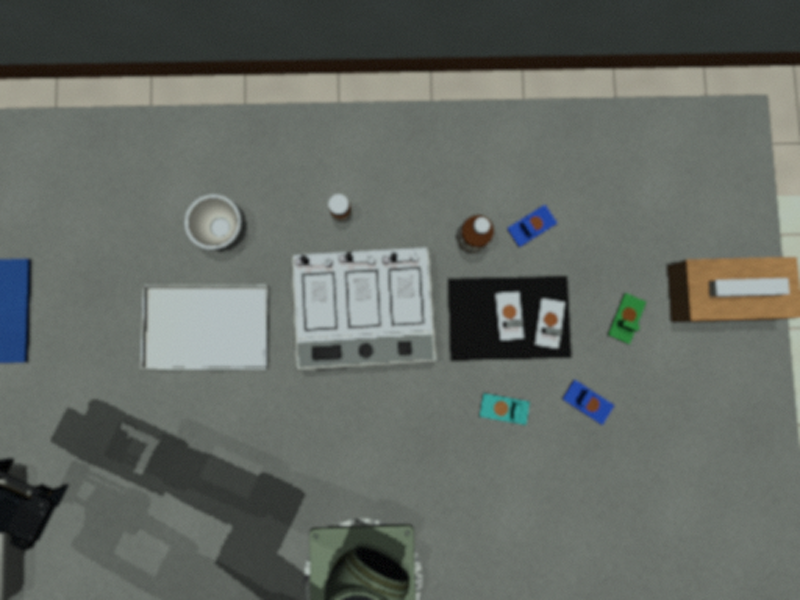

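View pics/side0.png

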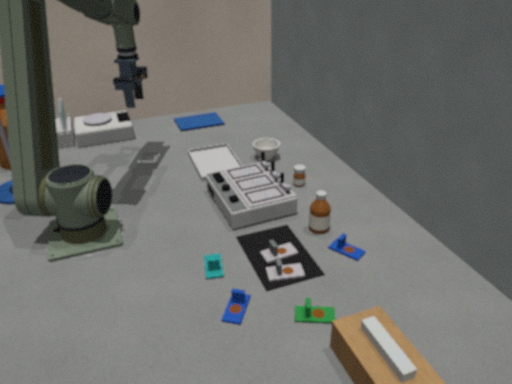

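The top view (800x600) shows two white carriers on the mat, at (510,316) and (550,323). The reader is at (365,308) with knobs along its upper edge and keys along its lower edge. The tray is at (205,327). The blue, green and turquoise look-alikes stay untouched. The side view confirms two carriers with their ribs standing up.

```bash
cat > h.py <<'E'
import numpy as np,cv2
from bench import r
from scipy.spatial.transform import Rotation as Ro
def cam(n,s=None):
    m=r.camera_model(n);K=m['camera_matrix']
    if n=='wrist':
        s=s or r.read_state();T=np.eye(4);T[:3,:3]=s['ee_rot'];T[:3,3]=s['position']
        C=T@m['tool_from_camera'];return K,C[:3,:3],C[:3,3]
    return K,m['R'].T,-m['R'].T@m['t']
def cast(c,uv,z):
    K,R,o=c;uv=np.atleast_2d(uv).astype(float)
    d=np.c_[uv,np.ones(len(uv))]@np.linalg.inv(K).T@R.T
    return o+d*((z-o[2])/d[:,2])[:,None]
def cloud(c,d):
    K,R,o=c;v,u=np.mgrid[:d.shape[0],:d.shape[1]]
    p=np.stack([(u-K[0,2])/K[0,0]*d,(v-K[1,2])/K[1,1]*d,d],-1)
    return p@R.T+o
def proj(c,P):
    K,R,o=c;p=(np.atleast_2d(P)-o)@R@K.T;return p[:,:2]/p[:,2:]
def down(yaw): # tool z down; tool x at world heading yaw (deg)
    a=np.radians(yaw);return np.array([[np.cos(a),np.sin(a),0],[np.sin(a),-np.cos(a),0],[0,0,-1]])
def go(p,yaw,s=None):
    "offset in present tool axes (mm) and turn (rotvec, tool axes) to reach pose"
    s=s or r.read_state();R=s['ee_rot']
    return np.round((np.array(p)-s['position'])@R*1000,1),np.round(Ro.from_matrix(R.T@down(yaw)).as_rotvec(),3)
def comps(m,amin=20):
    n,l,st,ce=cv2.connectedComponentsWithStats(m.astype(np.uint8))
    return [(i,st[i],np.argwhere(l==i)[:,::-1]) for i in range(1,n) if st[i][4]>=amin]
E
python3 - <<'E'
from h import *
z=np.load('top0.npz');im=z['im'];d=z['d'];c=cam('top')
P=cloud(c,d)
hsv=cv2.cvtColor(im,cv2.COLOR_BGR2HSV);S,V=hsv[...,1].astype(int),hsv[...,2].astype(int)
def rect(m,zz,lab,amin=30):
    for i,st,px in comps(m,amin):
        W=cast(c,px,zz)[:,:2]*1000
        (cx,cy),(w,h),a=cv2.minAreaRect(W.astype(np.float32));print(lab,np.round([cx,cy,w,h,a]),'mean',W.mean(0).round(),'z',np.median(P[px[:,1],px[:,0],2]).round(3),st[4])
reg=np.zeros_like(V,bool);reg[160:245,80:375]=1
rect(reg&(V<45),0.083,'black')
rect(reg&(V>150)&(S<60),0.0,'white')
# depth based: reader
rect(reg&(P[...,2]>0.05)&(P[...,2]<0.09),0.07,'reader',500)
t=P[225,130];print('table z',P[260,330],P[200,228],P[205,130])
E
```

```text
black [ 505. -297.  229.  153.   90.] mean [ 506. -280.] z 0.003 2737
black [450. -20.  15.  18.  89.] mean [451. -20.] z 0.083 34
black [452. -96.  18.  15.  88.] mean [452. -95.] z 0.083 38
black [447.  55.  19.  50.   4.] mean [447.  54.] z 0.083 109
white [565. -13. 183. 282.   2.] mean [564. -14.] z 0.07 2234
white [ 560. -102.  109.   58.    2.] mean [ 560. -102.] z 0.07 591
white [555.  76. 108.  58.   3.] mean [554.  76.] z 0.07 600
white [558. -13. 109.  59.   2.] mean [557. -13.] z 0.07 601
white [504. 307. 238. 165.  90.] mean [504. 307.] z 0.004 3848
white [ 513. -316.   92.   44.    3.] mean [ 516. -315.] z 0.011 257
white [ 496. -399.   45.   92.   79.] mean [ 499. -399.] z 0.011 256
reader [532. -16. 225. 269.   2.] mean [527. -16.] z 0.07 6238
table z [ 0.33199869 -0.31071812  0.04697927] [ 0.52261304 -0.00419171  0.06768007] [0.51948191 0.31194779 0.00124439]
```

>>> {"fn": "play_rows", "kwargs": {"fingers": [1, 1, 1, 1, 1], "offset": [[0, 0, 0], [0, 0, 0], [0, 0, 0], [0, 0, 0], [0, 0, 0]], "angular": [[0, 0, 0.18], [0, 0, 0.18], [0, 0, 0.18], [0, 0, 0.18], [0, 0, 0.18]]}}

```text
t: 0.72
position: [0.253, 0.516, 0.2135]
ee_rot: [[-0.208, 0.978, -0.0], [0.978, 0.208, -0.001], [-0.001, -0.001, -1.0]]
wrist_force: [-0.3, 0.2, 0.6]
finger_gap: 0.0913
gripper_force: 0.0
```

>>> {"fn": "play_rows", "kwargs": {"fingers": [1, 1, 1, 1, 1], "offset": [[0, 0, 0], [0, 0, 0], [-56, 16, 1], [-56, 16, 1], [-56, 16, 1]], "angular": [[0, 0, 0.18], [0, 0, 0.037], [0, 0, 0], [0, 0, 0], [0, 0, 0]]}}

```text
t: 1.35
position: [0.3009, 0.3465, 0.2107]
ee_rot: [[-0.001, 1.0, 0.0], [1.0, 0.001, -0.0], [-0.0, 0.0, -1.0]]
wrist_force: [0.5, 0.0, 0.8]
finger_gap: 0.0911
gripper_force: 0.0
```

>>> {"fn": "play_rows", "kwargs": {"fingers": [1, 1, 1, 1, 1], "offset": [[-56, 16, 1], [-56, 16, 1], [-56, 16, 1], [-56, 16, 1], [-56, 16, 1]], "angular": [[0, 0, 0], [0, 0, 0], [0, 0, 0], [0, 0, 0], [0, 0, 0]]}}

```text
t: 1.98
position: [0.3804, 0.0663, 0.2061]
ee_rot: [[-0.0, 1.0, 0.001], [1.0, 0.0, 0.0], [0.0, 0.001, -1.0]]
wrist_force: [0.6, -0.9, -0.3]
finger_gap: 0.0913
gripper_force: 0.0
```

Run:
```python
from h import *
s=r.read_state();print(s['t'],s['position'],s['wrist_force'],s['q']);c=cam('wrist',s)
im,d=r.read_camera('wrist');np.savez('w0.npz',im=im,d=d,o=c[2],R=c[1],K=c[0])
cv2.imwrite('pics/w0.png',im)
print(go([.5,-.33,.2],90))
```

```text
1.975 [0.38042011 0.06626996 0.20609839] [ 0.61902775 -0.87011261 -0.26368017] [8.16944066e+00 1.32433650e+00 1.12297813e+02 7.33984184e-03
 6.63201446e+01 8.13959651e+00]
(array([-389.3,  120.1,    8.4]), array([ 0.002,  0.006, -0.005]))
```

View pics/w0.png

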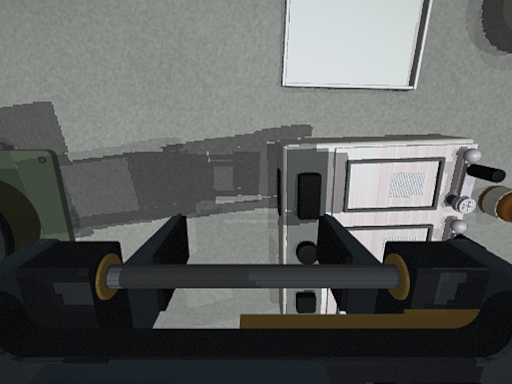

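The wrist view covers the area ahead of the tool, which is +y. The tray edge is at (350,85). The bar key is at (309,195) and bay 3 is at (395,185) with its knob near (488,174). I'll take a view over the reader, then one over the mat.

>>> {"fn": "play_rows", "kwargs": {"fingers": [1, 1, 1, 1], "offset": [[-49, 40, -31], [-49, 40, -31], [-49, 40, -31], [0, 0, 0]], "angular": [[0, 0, 0], [0, 0, 0], [0, 0, 0], [0, 0, 0]]}}

```text
t: 2.52
position: [0.4893, -0.0651, 0.2897]
ee_rot: [[0.004, 1.0, 0.004], [1.0, -0.004, -0.001], [-0.001, 0.004, -1.0]]
wrist_force: [0.1, 0.6, -0.7]
finger_gap: 0.0911
gripper_force: 0.0
```

Run:
```python
from h import *
s=r.read_state();print(s['t'],s['position']);c=cam('wrist',s)
im,d=r.read_camera('wrist');np.savez('w1.npz',im=im,d=d,o=c[2],R=c[1],K=c[0])
cv2.imwrite('pics/w1.png',im)
```

```text
2.525 [ 0.48926636 -0.06507129  0.2897317 ]
```

>>> {"fn": "play_rows", "kwargs": {"fingers": [1, 1, 1, 1, 1], "offset": [[-57, 0, 13], [-57, 0, 13], [-57, 0, 13], [-57, 0, 13], [-57, 0, 13]], "angular": [[0, 0, 0], [0, 0, 0], [0, 0, 0], [0, 0, 0], [0, 0, 0]]}}

```text
t: 3.2
position: [0.4853, -0.347, 0.2223]
ee_rot: [[-0.001, 1.0, -0.001], [1.0, 0.001, 0.002], [0.002, -0.001, -1.0]]
wrist_force: [1.0, -0.3, 0.2]
finger_gap: 0.0911
gripper_force: 0.0
```

>>> {"fn": "play_rows", "kwargs": {"fingers": [1, 1], "offset": [[-57, 0, 13], [0, 0, 0]], "angular": [[0, 0, 0], [0, 0, 0]]}}

```text
t: 3.45
position: [0.4844, -0.4055, 0.2074]
ee_rot: [[0.004, 1.0, -0.004], [1.0, -0.004, 0.003], [0.003, -0.004, -1.0]]
wrist_force: [-0.4, 1.4, -0.0]
finger_gap: 0.0912
gripper_force: 0.0
```

Run:
```python
from h import *
s=r.read_state();print(s['t'],s['position']);c=cam('wrist',s)
im,d=r.read_camera('wrist');np.savez('w2.npz',im=im,d=d,o=c[2],R=c[1],K=c[0])
a=np.load('w1.npz')['im']
cv2.imwrite('pics/w12.png',np.vstack([a[:290],im[:290]]))
```

```text
3.45 [ 0.48442757 -0.40546215  0.20737428]
```

View pics/w12.png

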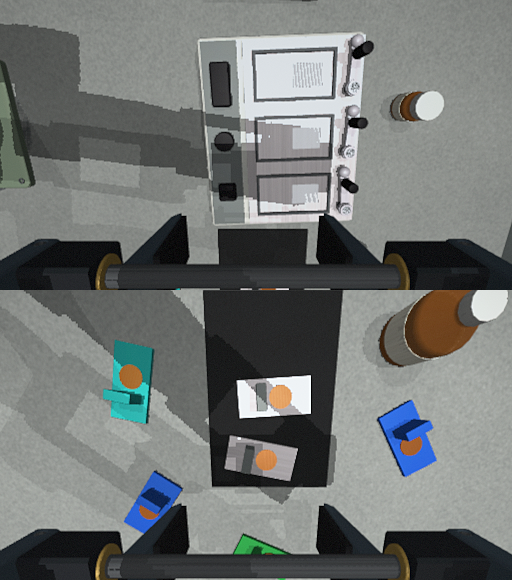

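The top half shows the reader: keys at (220,83), (224,141) and (227,191), bays at (295,75), (294,139) and (294,195), and knobs at (364,47), (358,122) and (348,186). The bottom half shows the two carriers on the mat at (274,397) and (261,458) of the combined picture, ribs to the left, which is the robot side.

```bash
cat >> h.py <<'E'
def load(f):
    z=np.load(f);c=(z['K'],z['R'],z['o']);return c,z['im'],cloud(c,z['d'])
def carriers(c,im,P,z0,box):
    "ribs and plates from the cloud, z0 underside height; box xmin,xmax,ymin,ymax"
    X,Y,Z=P[...,0],P[...,1],P[...,2]
    hsv=cv2.cvtColor(im,cv2.COLOR_BGR2HSV).astype(int)
    b=(X>box[0])&(X<box[1])&(Y>box[2])&(Y<box[3])
    blue=(hsv[...,0]>70)&(hsv[...,0]<135)&(hsv[...,1]>120)
    m=b&~blue&(Z>z0+.036)&(Z<z0+.054)
    for i,st,px in comps(m,15):
        q=cast(c,px,z0+.044)[:,:2]*1000
        print('ribtop',np.round(cv2.minAreaRect(q.astype(np.float32)),1) if 0 else [np.round(v,1) for v in cv2.minAreaRect(q.astype(np.float32))],len(px))
    m=b&~blue&(Z>z0+.0045)&(Z<z0+.05)
    for i,st,px in comps(m,150):
        q=P[px[:,1],px[:,0]];q=q[(q[:,2]<z0+.013)][:,:2]*1000
        print('plate',[np.round(v,1) for v in cv2.minAreaRect(q.astype(np.float32))],len(px))
E
python3 - <<'E'
from h import *
c,im,P=load('w2.npz')
print('mat z',np.median(P[95,300],axis=0),'table',P[20,150])
carriers(c,im,P,.003,(.40,.62,-.47,-.2))
c,im,P=load('w1.npz');X,Y,Z=P[...,0],P[...,1],P[...,2]
V=im.max(-1).astype(int)
m=(V<60)&(Z>.076)&(X<.50)
for i,st,px in comps(m,30):
    q=cast(c,px,.083)[:,:2]*1000;print('key',[np.round(v,1) for v in cv2.minAreaRect(q.astype(np.float32))],Z[px[:,1],px[:,0]].max().round(4),len(px))
m=(V<70)&(Z>.085)&(X>.58)&(X<.72)
for i,st,px in comps(m,15):
    q=P[px[:,1],px[:,0]];t=q[q[:,2]>q[:,2].max()-.006];print('knob',t.mean(0).round(4),q[:,2].max().round(4),q[:,2].min().round(4),len(px))
m=(V<95)&(Z>.066)&(Z<.085)&(X>.48)&(X<.63)
m=cv2.morphologyEx(m.astype(np.uint8),cv2.MORPH_CLOSE,np.ones((3,3)))
for i,st,px in comps(m,60):
    q=cast(c,px,.074)[:,:2]*1000;print('ledge',[np.round(v,1) for v in cv2.minAreaRect(q.astype(np.float32))],len(px))
E
```

```text
mat z 0.00942384706697369 table [ 0.35653419 -0.20912087 -0.00065805]
ribtop [array([ 494.5, -314.6]), array([11.8, 31.7]), np.float64(0.6)] 288
ribtop [array([ 477.7, -391.7]), array([32.7, 11.8]), np.float64(78.7)] 239
plate [array([ 512.6, -313.7]), array([95.3, 48.1]), np.float64(3.4)] 2768
plate [array([ 495.6, -396. ]), array([48.1, 96. ]), np.float64(78.8)] 2294
key [array([448.1,  55.1]), array([26. , 54.7]), np.float64(1.9)] 0.4603 763
key [array([450.6, -19.2]), array([26.4, 25.3]), np.float64(88.6)] 0.4603 237
key [array([453.2, -92.9]), array([24.7, 25.6]), np.float64(89.7)] 0.4603 291
key [array([ 300.1, -297.5]), array([341.8, 572.4]), np.float64(89.5)] 0.4603 33415
knob [0.6217 0.0898 0.1228] 0.1253 0.0853 243
knob [0.625  0.0066 0.1226] 0.1247 0.0865 178
knob [ 0.6227 -0.0767  0.1228] 0.1252 0.0851 158
ledge [array([616.7,  76.6]), array([69.2,  7.8]), np.float64(89.6)] 159
ledge [array([546.3,  67.6]), array([110.4,  62.9]), np.float64(2.0)] 429
ledge [array([620.8,  -6.2]), array([65.3,  7.9]), np.float64(85.0)] 142
ledge [array([548.8, -16. ]), array([111.3,  63.7]), np.float64(2.1)] 528
ledge [array([619.2, -88.5]), array([ 7.1, 67.3]), np.float64(2.5)] 112
ledge [array([549.2, -99. ]), array([116.3,  64.3]), np.float64(0.9)] 568
```

Run:
```python
from h import *
c,im,P=load('w1.npz')
for n,uv in dict(piv3=(352,88),ball3=(357,40),piv2=(347,152),ball2=(352,111),piv1=(344,209),ball1=(344,172)).items():
    w=P[uv[1]-4:uv[1]+5,uv[0]-4:uv[0]+5].reshape(-1,3);z=np.median(np.sort(w[:,2])[-15:]);print(n,w[:,2].max().round(4),cast(c,uv,z).round(4))
print(go([.4945,-.3146,.10],93.2))
```

```text
piv3 0.0981 [[0.6182 0.0489 0.0968]]
ball3 0.0935 [[0.6201 0.1045 0.0923]]
piv2 0.0976 [[ 0.6199 -0.0327  0.0968]]
ball2 0.0933 [[0.623  0.0209 0.0917]]
piv1 0.0981 [[ 0.6236 -0.1154  0.0971]]
ball1 0.4603 [[ 0.6202 -0.0615  0.0921]]
(array([ 88.7,   9.7, 108.7]), array([-0.003, -0.004, -0.058]))
```

>>> {"fn": "play_rows", "kwargs": {"fingers": [0.3, 0.3, 0.3, 0.3], "offset": [[30, 2, 36], [30, 2, 36], [30, 2, 36], [0, 0, 0]], "angular": [[0, 0, -0.02], [0, 0, -0.02], [0, 0, -0.018], [0, 0, 0]]}}

```text
t: 4.0
position: [0.488, -0.3091, 0.1003]
ee_rot: [[-0.061, 0.998, -0.006], [0.998, 0.061, 0.005], [0.005, -0.006, -1.0]]
wrist_force: [0.1, 0.5, 0.6]
finger_gap: 0.0598
gripper_force: 0.0
```

Run:
```python
from h import *
s=r.read_state();print(s['position'],s['finger_gap'],np.round(s['dq'],2));print(go([.4945,-.3146,.015],93.2))
```

```text
[ 0.48799839 -0.30906955  0.10030597] 0.05983693950133684 [-2.17 -0.94 -6.55 -1.36  0.08 -0.42]
(array([-6.4,  6.6, 85.2]), array([-0.006, -0.005,  0.005]))
```

>>> {"fn": "play_rows", "kwargs": {"fingers": [0.3, 0.3, 0.3, 0.3, 0.3], "offset": [[-6, 6, 20], [0, 0, 30], [0, 0, 20], [0, 0, 13], [0, 0, 0]], "angular": [[-0.005, -0.005, 0.005], [0, 0, 0], [0, 0, 0], [0, 0, 0], [0, 0, 0]]}}

```text
t: 4.62
position: [0.497, -0.3203, 0.0197]
ee_rot: [[-0.051, 0.999, 0.005], [0.999, 0.052, -0.005], [-0.005, 0.005, -1.0]]
wrist_force: [-0.1, -0.2, 0.1]
finger_gap: 0.0592
gripper_force: 0.0
```

Run:
```python
from h import *
s=r.read_state();print(s['position'],s['finger_gap'],np.round(s['dq'],2));print(go([.4945,-.3146,.015],93.2))
```

```text
[ 0.49698898 -0.32027797  0.01970907] 0.05924817729154129 [-0.15 -0.8  -0.95 -0.03  0.12  0.03]
(array([ 5.8, -2.2,  4.7]), array([ 0.005,  0.005, -0.004]))
```

>>> {"fn": "play_rows", "kwargs": {"fingers": [0.3, 0.3, -0.2, -1, -1], "offset": [[6, -2, 4.5], [0, 0, 0], [0, 0, 0], [0, 0, 0], [0, 0, 0]], "angular": [[0.005, 0.005, 0], [0, 0, 0], [0, 0, 0], [0, 0, 0], [0, 0, 0]]}}

```text
t: 5.25
position: [0.4946, -0.3147, 0.015]
ee_rot: [[-0.051, 0.999, 0.0], [0.999, 0.051, -0.0], [-0.0, 0.0, -1.0]]
wrist_force: [0.6, -0.5, 0.9]
finger_gap: 0.0324
gripper_force: 0.0
```

>>> {"fn": "play_rows", "kwargs": {"fingers": [-1, -1, -1, -1], "offset": [[0, 0, 0], [0, 0, 0], [0, 0, 0], [0, 0, 0]], "angular": [[0, 0, 0], [0, 0, 0], [0, 0, 0], [0, 0, 0]]}}

```text
t: 5.75
position: [0.4945, -0.3146, 0.0149]
ee_rot: [[-0.051, 0.999, 0.0], [0.999, 0.051, 0.0], [0.0, 0.0, -1.0]]
wrist_force: [0.3, -0.6, -0.1]
finger_gap: 0.0121
gripper_force: 30.0
```

>>> {"fn": "play_rows", "kwargs": {"fingers": [-1, -1, -1, -1, -1], "offset": [[0, 0, -15], [0, 0, -40], [0, 0, -50], [0, 0, -50], [0, 0, 0]], "angular": [[0, 0, 0], [0, 0, 0], [0, 0, 0.022], [0, 0, 0], [0, 0, 0]]}}

```text
t: 6.38
position: [0.4968, -0.3161, 0.1755]
ee_rot: [[-0.029, 1.0, 0.009], [1.0, 0.029, -0.006], [-0.006, 0.009, -1.0]]
wrist_force: [-0.2, 0.6, -1.5]
finger_gap: 0.012
gripper_force: 30.0
```

>>> {"fn": "play_rows", "kwargs": {"fingers": [-1, -1, -1, -1, -1], "offset": [[40, 5, 0], [48, 6, 0], [48, 6, 0], [48, 6, 0], [48, 6, 0]], "angular": [[0, 0, 0], [0, 0, 0], [0, 0, 0], [0, 0, 0], [0, 0, 0]]}}

```text
t: 7.0
position: [0.5159, -0.0802, 0.1693]
ee_rot: [[-0.029, 1.0, -0.002], [1.0, 0.029, 0.0], [0.0, -0.002, -1.0]]
wrist_force: [-0.1, -0.3, -0.7]
finger_gap: 0.012
gripper_force: 30.0
```

>>> {"fn": "play_rows", "kwargs": {"fingers": [-1, -1, -1, -1, -1], "offset": [[48, 6, 0], [48, 6, 0], [40, 5, 0], [12, 0, 0], [0, 0, 0]], "angular": [[0, 0, 0], [0, 0, 0], [0, 0, 0], [0, 0, 0], [0, 0, 0]]}}

```text
t: 7.62
position: [0.5288, 0.0666, 0.1695]
ee_rot: [[-0.03, 1.0, -0.001], [1.0, 0.03, -0.001], [-0.001, -0.001, -1.0]]
wrist_force: [-0.7, -1.1, -1.7]
finger_gap: 0.0117
gripper_force: 30.0
```

>>> {"fn": "play_rows", "kwargs": {"fingers": [-1, -1], "offset": [[0, 0, 0], [0, 0, 0]], "angular": [[0, 0, 0], [0, 0, 0]]}}

```text
t: 7.88
position: [0.5294, 0.0654, 0.1699]
ee_rot: [[-0.027, 1.0, -0.0], [1.0, 0.027, -0.0], [-0.0, -0.0, -1.0]]
wrist_force: [-0.8, -0.4, -1.3]
finger_gap: 0.0119
gripper_force: 30.0
```

Run:
```python
from h import *
s=r.read_state();print(s['t'],s['position'],s['finger_gap'],s['gripper_force']);print(go([.5286,.0675,.09],91.9,s))
c=cam('wrist',s);im,d=r.read_camera('wrist');np.savez('w3.npz',im=im,d=d,o=c[2],R=c[1],K=c[0])
a,_=r.read_camera('side');cv2.imwrite('pics/w3.png',np.hstack([im,a])[:,:].copy() if 0 else cv2.resize(np.hstack([im[:,100:450],a[80:464,150:400] if 0 else cv2.resize(a[100:292,160:335],(350,384))]),(700,384)))
```

```text
7.875 [0.52937816 0.06540514 0.16989388] 0.01194743684415698 29.99889761209488
(array([ 2.1, -0.7, 79.9]), array([-0.   ,  0.   , -0.006]))
```

View pics/w3.png

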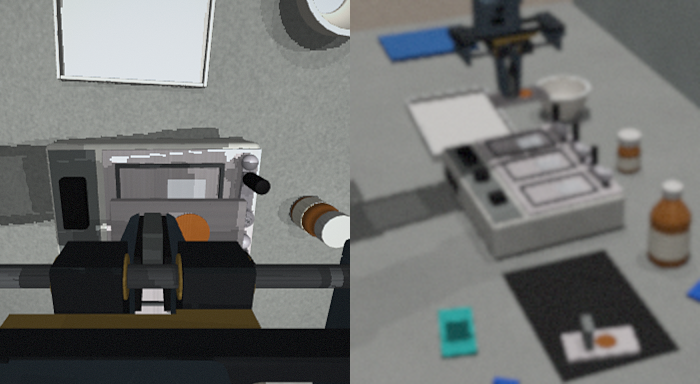

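The carrier is held level in the gripper, its far edge near row 200 on the wrist picture. I'll check its offset in the grip from that edge.

```bash
cat >> h.py <<'E'
RO=np.array([.5495,-.0159]);RY=np.radians(1.95);RR=np.array([[np.cos(RY),-np.sin(RY)],[np.sin(RY),np.cos(RY)]])
def rd(p): return (np.asarray(p)[...,:2]-RO)@RR   # world->reader
def held(c,im,P,zt):
    Q=rd(P)*1000;m=abs(P[...,2]-zt)<.004
    l=comps(m,200)
    for i,st,px in l:
        q=Q[px[:,1],px[:,0]];e=[]
        for x in range(int(q[:,0].min())+6,int(q[:,0].max())-5,6):
            k=q[abs(q[:,0]-x)<3]; 
            if len(k)>3:e.append((x,np.sort(k[:,1])[-2]))
        e=np.array(e);print('x',np.percentile(q[:,0],[1,99]).round(1),'ymax edge fit',np.polyfit(e[:,0],e[:,1],1).round(3),'at x=-18:',np.median(e[:,1]).round(1),len(px))
E
python3 - <<'E'
from h import *
held(*load('w3.npz'),.166)
print(rd(np.array([.52937816,.06540514]))*1000)
E
```

```text
x [-46.2  47.8] ymax edge fit [-6.00000e-03  1.06329e+02] at x=-18: 106.3 4198
[-17.34358899  81.94274926]
```

>>> {"fn": "play_rows", "kwargs": {"fingers": [-1, -1, -1, -1, -1], "offset": [[2, -1, 20], [0, 0, 30], [0, 0, 20], [0, 0, 10], [0, 0, 0]], "angular": [[0, 0, -0.003], [0, 0, 0], [0, 0, 0], [0, 0, 0], [0, 0, 0]]}}

```text
t: 8.6
position: [0.5283, 0.0683, 0.0896]
ee_rot: [[-0.032, 1.0, -0.001], [1.0, 0.032, -0.0], [0.0, -0.001, -1.0]]
wrist_force: [0.0, -0.5, -1.2]
finger_gap: 0.0119
gripper_force: 30.0
```

>>> {"fn": "play_rows", "kwargs": {"fingers": [-1, -1, -1, -1], "offset": [[0, 0, 4], [0, 0, 3], [0, 0, 0], [0, 0, 0]], "angular": [[0, 0, 0], [0, 0, 0], [0, 0, 0], [0, 0, 0]]}}

```text
t: 9.1
position: [0.5285, 0.0686, 0.0832]
ee_rot: [[-0.032, 0.999, 0.0], [0.999, 0.032, 0.0], [0.0, 0.0, -1.0]]
wrist_force: [-0.1, -0.5, -1.2]
finger_gap: 0.0116
gripper_force: 30.0
```

>>> {"fn": "play_rows", "kwargs": {"fingers": [-1, -0.3, -0.3, -0.3, -0.3], "offset": [[0, 0, 1.2], [0, 0, 0], [0, 0, 0], [0, 0, 0], [0, 0, -10]], "angular": [[0, 0, 0], [0, 0, 0], [0, 0, 0], [0, 0, 0], [0, 0, 0]]}}

```text
t: 9.72
position: [0.5278, 0.0685, 0.0915]
ee_rot: [[-0.032, 0.999, -0.002], [0.999, 0.032, -0.0], [-0.0, -0.002, -1.0]]
wrist_force: [0.0, -0.4, -0.8]
finger_gap: 0.0318
gripper_force: 0.0
```

>>> {"fn": "play_rows", "kwargs": {"fingers": [-0.3, -0.3, -0.3, -0.3, -0.3], "offset": [[0, 0, -50], [0, 0, -55], [-40, -5, 0], [-56, -6, 0], [-56, -6, 0]], "angular": [[0, 0, 0], [0, 0, 0], [0, 0, 0], [0, 0, 0], [0, 0, 0]]}}

```text
t: 10.35
position: [0.5163, -0.0852, 0.1978]
ee_rot: [[-0.033, 0.999, 0.002], [0.999, 0.033, -0.0], [-0.0, 0.002, -1.0]]
wrist_force: [0.9, -0.7, 0.1]
finger_gap: 0.0322
gripper_force: 0.0
```

Run:
```python
from h import *
s=r.read_state();print(s['t'],s['position'],np.round(s['dq'],1).tolist())
c=cam('wrist',s);im,d=r.read_camera('wrist');np.savez('w4.npz',im=im,d=d,o=c[2],R=c[1],K=c[0])
carriers(c,im,cloud(c,d),.07,(.4,.68,-.02,.14))
```

```text
10.35 [ 0.5162962  -0.08523307  0.19783916] [-49.9, 1.9, -2.3, -0.1, 0.3, -48.9]
ribtop [array([622.7,  85.7]), array([19.4,  9.2]), np.float64(1.9)] 207
ribtop [array([528.9,  67.8]), array([11.8, 33.4]), np.float64(2.8)] 652
ribtop [array([626.6,   6.5]), array([20.2, 13. ]), np.float64(1.9)] 280
plate [array([617.2,  82. ]), array([ 1.4, 39.1]), np.float64(0.0)] 1257
plate [array([546.7,  72.1]), array([96.1, 54.3]), np.float64(1.8)] 5572
plate [array([447.8,  54.9]), array([26.5, 55.7]), np.float64(1.9)] 1743
plate [array([619.8,   1.8]), array([42.4,  0.4]), np.float64(89.9)] 706
plate [array([450.7, -12.9]), array([26.7, 14.1]), np.float64(1.2)] 302
```

>>> {"fn": "play_rows", "kwargs": {"fingers": [0.3, 0.3, 0.3, 0.3, 0.3], "offset": [[-56, -7, 0], [-56, -7, 0], [-56, -7, 0], [-56, -7, 0], [-56, -7, 0]], "angular": [[0, 0, 0], [0, 0, 0], [0, 0, 0], [0, 0, 0], [0, 0, 0]]}}

```text
t: 11.02
position: [0.4901, -0.3666, 0.1976]
ee_rot: [[-0.032, 0.999, 0.001], [0.999, 0.032, -0.0], [-0.0, 0.001, -1.0]]
wrist_force: [0.8, 0.2, 0.1]
finger_gap: 0.0594
gripper_force: 0.0
```

>>> {"fn": "play_rows", "kwargs": {"fingers": [0.3, 0.3, 0.3, 0.3], "offset": [[-56, -7, 0], [-15, -3, 0], [0, 0, 0], [0, 0, 0]], "angular": [[0, 0, 0.12], [0, 0, 0.11], [0, 0, 0], [0, 0, 0]]}}

```text
t: 11.52
position: [0.481, -0.4348, 0.197]
ee_rot: [[0.195, 0.981, 0.0], [0.981, -0.195, 0.001], [0.001, 0.0, -1.0]]
wrist_force: [-0.8, -0.1, 0.6]
finger_gap: 0.0593
gripper_force: 0.0
```

Run:
```python
from h import *
s=r.read_state();print(s['t'],s['position'],np.round(s['dq'],1).tolist())
c=cam('wrist',s);im,d=r.read_camera('wrist');np.savez('w5.npz',im=im,d=d,o=c[2],R=c[1],K=c[0])
carriers(c,im,cloud(c,d),.003,(.38,.64,-.50,-.2))
print(go([.4777,-.3917,.06],78.7,s))
```

```text
11.525 [ 0.4810209  -0.43475737  0.19703249] [0.8, -0.3, 0.3, -0.1, -0.1, 0.2]
ribtop [array([ 477.6, -392.1]), array([31.2, 11. ]), np.float64(78.5)] 269
plate [array([ 495.3, -395.8]), array([46.5, 96.3]), np.float64(78.8)] 2576
(array([ 41.5, -11.7, 137.1]), array([ 0.   , -0.001,  0.001]))
```

>>> {"fn": "play_rows", "kwargs": {"fingers": [0.3, 0.3, 0.3, 0.3, 0.3], "offset": [[20, -6, 40], [21, -6, 50], [0, 0, 50], [0, 0, 30], [0, 0, 12]], "angular": [[0, 0, 0], [0, 0, 0], [0, 0, 0], [0, 0, 0], [0, 0, 0]]}}

```text
t: 12.2
position: [0.4767, -0.3914, 0.0133]
ee_rot: [[0.195, 0.981, -0.002], [0.981, -0.195, 0.002], [0.002, -0.002, -1.0]]
wrist_force: [0.1, 0.1, 0.5]
finger_gap: 0.0594
gripper_force: 0.0
```

>>> {"fn": "play_rows", "kwargs": {"fingers": [0.3, 0.3], "offset": [[0, 0, 0], [0, 0, 0]], "angular": [[0, 0, 0], [0, 0, 0]]}}

```text
t: 12.45
position: [0.4781, -0.3938, 0.0163]
ee_rot: [[0.196, 0.981, 0.002], [0.981, -0.196, -0.002], [-0.001, 0.003, -1.0]]
wrist_force: [0.2, -0.8, 1.0]
finger_gap: 0.0595
gripper_force: 0.0
```

>>> {"fn": "play_rows", "kwargs": {"fingers": [0.3, -0.2, -1, -1, -1], "offset": [[2, 0, 1], [0, 0, 0], [0, 0, 0], [0, 0, 0], [0, 0, 0]], "angular": [[0, 0, 0], [0, 0, 0], [0, 0, 0], [0, 0, 0], [0, 0, 0]]}}

```text
t: 13.08
position: [0.4774, -0.3913, 0.0137]
ee_rot: [[0.197, 0.98, 0.0], [0.98, -0.197, 0.0], [0.0, 0.0, -1.0]]
wrist_force: [-0.5, 0.6, -0.1]
finger_gap: 0.0221
gripper_force: 0.0
```

>>> {"fn": "play_rows", "kwargs": {"fingers": [-1, -1, -1, -1, -1], "offset": [[0, 0, 0], [0, 0, 0], [0, 0, 0], [0, 0, -15], [0, 0, -40]], "angular": [[0, 0, 0], [0, 0, 0], [0, 0, 0], [0, 0, 0], [0, 0, 0]]}}

```text
t: 13.7
position: [0.4762, -0.3902, 0.0679]
ee_rot: [[0.197, 0.98, -0.004], [0.98, -0.197, 0.003], [0.003, -0.004, -1.0]]
wrist_force: [0.7, -0.6, -0.3]
finger_gap: 0.0114
gripper_force: 30.0
```

>>> {"fn": "play_rows", "kwargs": {"fingers": [-1, -1, -1, -1, -1], "offset": [[0, 0, -50], [0, 0, -50], [40, 9, 0], [50, 11, 0], [50, 12, 0]], "angular": [[0, 0, -0.115], [0, 0, -0.116], [0, 0, 0], [0, 0, 0], [0, 0, 0]]}}

```text
t: 14.32
position: [0.5048, -0.249, 0.1698]
ee_rot: [[-0.032, 0.999, 0.001], [0.999, 0.032, -0.0], [-0.0, 0.001, -1.0]]
wrist_force: [0.5, 0.2, -1.0]
finger_gap: 0.0121
gripper_force: 30.0
```

>>> {"fn": "play_rows", "kwargs": {"fingers": [-1, -1, -1, -1, -1], "offset": [[50, 12, 0], [50, 12, 0], [45, 10, 0], [0, 0, 0], [0, 0, 0]], "angular": [[0, 0, 0], [0, 0, 0], [0, 0, 0], [0, 0, 0], [0, 0, 0]]}}

```text
t: 14.95
position: [0.534, -0.1045, 0.1693]
ee_rot: [[-0.034, 0.999, 0.001], [0.999, 0.034, -0.001], [-0.001, 0.001, -1.0]]
wrist_force: [-0.5, -0.7, -0.7]
finger_gap: 0.0119
gripper_force: 30.0
```

Run:
```python
from h import *
s=r.read_state();print(s['t'],s['position'],s['finger_gap'],s['gripper_force'],np.round(s['dq'],1).tolist());print(go([.5344,-.1005,.09],91.95,s),rd(s['position'])*1000)
c=cam('wrist',s);im,d=r.read_camera('wrist');np.savez('w6.npz',im=im,d=d,o=c[2],R=c[1],K=c[0])
held(c,im,cloud(c,d),s['position'][2]-.004)
```

```text
14.95 [ 0.53396618 -0.10452835  0.16931965] 0.011861465910586956 29.999667406082153 [-1.4, 0.3, 0.1, 0.2, -0.1, 0.0]
(array([ 4.1,  0.5, 79.3]), array([ 0.001,  0.001, -0.   ])) [-18.54061484 -88.04845073]
x [-47.4  46.5] ymax edge fit [  0.   -64.61] at x=-18: -64.6 4072
```

>>> {"fn": "play_rows", "kwargs": {"fingers": [-1, -1, -1, -1, -1], "offset": [[4.5, 0.5, 20], [0, 0, 30], [0, 0, 20], [0, 0, 10], [0, 0, 0]], "angular": [[0, 0, 0], [0, 0, 0], [0, 0, 0], [0, 0, 0], [0, 0, 0]]}}

```text
t: 15.62
position: [0.5341, -0.1005, 0.0885]
ee_rot: [[-0.032, 0.999, -0.001], [0.999, 0.032, 0.0], [0.0, -0.001, -1.0]]
wrist_force: [0.8, -0.1, -1.2]
finger_gap: 0.012
gripper_force: 30.0
```

>>> {"fn": "play_rows", "kwargs": {"fingers": [-1, -1, -1, -1], "offset": [[0, 0, 4], [0, 0, 3], [0, 0, 0], [0, 0, 0]], "angular": [[0, 0, 0], [0, 0, 0], [0, 0, 0], [0, 0, 0]]}}

```text
t: 16.12
position: [0.5345, -0.0997, 0.0819]
ee_rot: [[-0.033, 0.999, 0.0], [0.999, 0.033, 0.0], [-0.0, 0.0, -1.0]]
wrist_force: [-0.7, 0.3, -1.9]
finger_gap: 0.0118
gripper_force: 30.0
```

>>> {"fn": "play_rows", "kwargs": {"fingers": [-1, -0.47, -0.47, -0.47, -0.47], "offset": [[0, 0, 1], [0, 0, 0], [0, 0, 0], [0, 0, 0], [0, 0, -10]], "angular": [[0, 0, 0], [0, 0, 0], [0, 0, 0], [0, 0, 0], [0, 0, 0]]}}

```text
t: 16.75
position: [0.5338, -0.0996, 0.0905]
ee_rot: [[-0.033, 0.999, -0.002], [0.999, 0.033, 0.0], [0.001, -0.002, -1.0]]
wrist_force: [-0.3, -0.5, 0.1]
finger_gap: 0.0244
gripper_force: 0.0
```

>>> {"fn": "play_rows", "kwargs": {"fingers": [-0.47, -0.47, -0.47, -0.47, -0.47], "offset": [[0, 0, -40], [-30, 20, -45], [-50, 20, -20], [0, 0, 0], [0, 0, 0]], "angular": [[0, 0, 0], [0, 0, 0], [0, 0, 0], [0, 0, 0], [0, 0, 0]]}}

```text
t: 17.38
position: [0.5762, -0.1779, 0.1954]
ee_rot: [[-0.032, 0.999, -0.001], [0.999, 0.032, 0.001], [0.001, -0.001, -1.0]]
wrist_force: [0.0, -0.4, -0.1]
finger_gap: 0.0243
gripper_force: 0.0
```

```bash
cat >> h.py <<'E'
def knobs(c,im,P):
    V=im.max(-1).astype(int);X,Y,Z=P[...,0],P[...,1],P[...,2]
    m=(V<90)&(Z>.117)&(Z<.128)&(X>.57)&(X<.66)&(Y>-.14)&(Y<.13)
    for i,st,px in comps(m,15):
        q=cast(c,px,.125);(x,y),rad=cv2.minEnclosingCircle((q[:,:2]*1000).astype(np.float32));w=np.array([x,y])/1000
        p=rd(w)*1000;k=int(np.argmin(abs(p[1]-np.array([-50,34,118])+84*0-0)))
        pv=np.array([70.5,-20+84*(k-1)]);v=p-pv;print('knob',k+1,(w*1000).round(1),'rad',round(rad,1),'angle',np.arctan2(-v[0],v[1]).round(2),'len',np.hypot(*v).round(1))
E
python3 - <<'E'
from h import *
s=r.read_state();print(s['t'],s['position'],s['finger_gap'],np.round(s['dq'],1).tolist())
c=cam('wrist',s);im,d=r.read_camera('wrist');np.savez('w7.npz',im=im,d=d,o=c[2],R=c[1],K=c[0]);P=cloud(c,d)
carriers(c,im,P,.07,(.48,.605,-.15,.12));knobs(c,im,P)
cv2.imwrite('pics/w7.png',im)
E
```

```text
17.375 [ 0.57624481 -0.17794434  0.19543535] 0.024349373912144427 [0.9, -0.1, 1.5, 0.0, -0.2, -0.1]
ribtop [array([ 535.4, -100.5]), array([12.9, 31.6]), np.float64(1.9)] 511
plate [array([ 552.7, -100.1]), array([96.1, 47.4]), np.float64(1.8)] 4372
knob 1 [622.6 -78.1] rad 6.9 angle -0.01 len 39.4
```

View pics/w7.png

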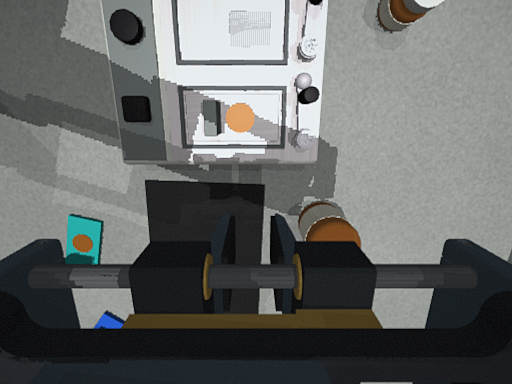

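The wrist view shows the carrier lying flat in bay 1 with its rib to the keys (plate centre near (235,117)). The clip 1 knob is at (309,94) and the arm is clear. Next I cage the knob between the half-open fingers.

>>> {"fn": "play_rows", "kwargs": {"fingers": [-0.47, -0.47, -0.47, -0.47, -0.47], "offset": [[47, 25, 17], [47, 25, 18], [0, 0, 0], [0, 0, 0], [0, 0, 0]], "angular": [[0, 0, 0], [0, 0, 0], [0, 0, 0], [0, 0, 0], [0, 0, 0]]}}

```text
t: 18.05
position: [0.6234, -0.0834, 0.1612]
ee_rot: [[-0.032, 0.999, 0.0], [0.999, 0.032, -0.0], [-0.0, 0.0, -1.0]]
wrist_force: [-0.5, -0.8, 0.0]
finger_gap: 0.0242
gripper_force: 0.0
```

Run:
```python
from h import *
s=r.read_state();print(s['position']);print(go([.6226,-.082,.102],91.95,s))
```

```text
[ 0.6233901  -0.08338016  0.16121864]
(array([ 1.4, -0.8, 59.2]), array([ 0.   ,  0.   , -0.002]))
```

>>> {"fn": "play_rows", "kwargs": {"fingers": [-0.47, -0.47, -0.47, -0.47, -0.47], "offset": [[1, -1, 30], [0, 0, 20], [0, 0, 9], [0, 0, 0], [0, 0, 0]], "angular": [[0, 0, 0], [0, 0, 0], [0, 0, 0], [0, 0, 0], [0, 0, 0]]}}

```text
t: 18.68
position: [0.6234, -0.0821, 0.1028]
ee_rot: [[-0.033, 0.999, 0.002], [0.999, 0.033, -0.0], [-0.0, 0.002, -1.0]]
wrist_force: [0.1, 0.9, 0.3]
finger_gap: 0.0243
gripper_force: 0.0
```

>>> {"fn": "play_rows", "kwargs": {"fingers": [-0.47, -0.47, -0.47, -0.47, -0.47], "offset": [[0, -8, 0], [-1, -8, 0], [-2, -8, 0], [-3, -8, 0], [-4, -6, 0]], "angular": [[0, 0, 0], [0, 0, 0], [0, 0, 0], [0, 0, 0], [0, 0, 0]]}}

```text
t: 19.3
position: [0.588, -0.0945, 0.1026]
ee_rot: [[-0.033, 0.999, 0.008], [0.999, 0.033, -0.003], [-0.003, 0.008, -1.0]]
wrist_force: [10.0, -3.8, -3.9]
finger_gap: 0.0242
gripper_force: 5.2
```

>>> {"fn": "play_rows", "kwargs": {"fingers": [-0.47, -0.47, -0.47, -0.47], "offset": [[0, 0, 0], [0, 0, 0], [0, 0, 0], [0, 0, 0]], "angular": [[0, 0, 0], [0, 0, 0], [0, 0, 0], [0, 0, 0]]}}

```text
t: 19.8
position: [0.5873, -0.095, 0.1026]
ee_rot: [[-0.033, 0.999, 0.006], [0.999, 0.033, -0.003], [-0.004, 0.006, -1.0]]
wrist_force: [6.2, -5.0, -0.5]
finger_gap: 0.0238
gripper_force: 2.9
```

Run:
```python
from h import *
s=r.read_state();p=rd(s['position'])*1000;print(p,s['position'],s['finger_gap'])
k=p[0]+s['finger_gap']*500-7;print('knob x',k,'angle',np.arcsin((70.5-k)/40))
```

```text
[ 35.03939921 -80.38587848] [ 0.58725443 -0.09504703  0.10258088] 0.023750203792088264
knob x 39.91450111013944 angle 0.8704786136316987
```

>>> {"fn": "play_rows", "kwargs": {"fingers": [-0.47, -0.47, -0.47, -0.47, -0.47], "offset": [[0, -3, 0], [0, 0, 0], [0, 5, 0], [0, 0, -10], [0, 0, -50]], "angular": [[0, 0, 0], [0, 0, 0], [0, 0, 0], [0, 0, 0], [0, 0, 0]]}}

```text
t: 20.42
position: [0.5841, -0.0925, 0.1594]
ee_rot: [[-0.033, 0.999, -0.009], [0.999, 0.033, 0.002], [0.002, -0.009, -1.0]]
wrist_force: [0.5, 0.3, 0.7]
finger_gap: 0.0239
gripper_force: 0.0
```

>>> {"fn": "play_rows", "kwargs": {"fingers": [-0.47, -0.47, -0.47, -0.47], "offset": [[30, 10, -10], [30, 10, 0], [0, 0, 0], [0, 0, 0]], "angular": [[0, 0, 0], [0, 0, 0], [0, 0, 0], [0, 0, 0]]}}

```text
t: 20.92
position: [0.604, -0.0327, 0.1717]
ee_rot: [[-0.033, 0.999, -0.002], [0.999, 0.033, -0.0], [-0.0, -0.002, -1.0]]
wrist_force: [-0.6, -0.5, 0.2]
finger_gap: 0.0241
gripper_force: 0.0
```

Run:
```python
from h import *
s=r.read_state();print(s['t'],s['position'])
c=cam('wrist',s);im,d=r.read_camera('wrist');P=cloud(c,d);knobs(c,im,P)
print(go([.6215,.085,.16],91.95,s));cv2.imwrite('pics/w8.png',im)
```

```text
20.925 [ 0.60403744 -0.03267848  0.17168006]
knob 3 [622.1  89.2] rad 7.0 angle -0.14 len 38.9
knob 2 [625.5   7.4] rad 7.1 angle -0.15 len 41.2
(array([117. ,  21.4,  11.6]), array([-0.002,  0.   , -0.001]))
```

>>> {"fn": "play_rows", "kwargs": {"fingers": [-0.47, -0.47, -0.47, -0.47, -0.47], "offset": [[58.5, 10.7, 6], [58.5, 10.7, 6], [0, 0, 0], [0, 0, 0], [0, 0, 0]], "angular": [[0, 0, 0], [0, 0, 0], [0, 0, 0], [0, 0, 0], [0, 0, 0]]}}

```text
t: 21.6
position: [0.6225, 0.0836, 0.1599]
ee_rot: [[-0.031, 1.0, -0.0], [1.0, 0.031, -0.0], [-0.0, -0.0, -1.0]]
wrist_force: [0.7, 1.1, 0.1]
finger_gap: 0.0242
gripper_force: 0.0
```

>>> {"fn": "play_rows", "kwargs": {"fingers": [-0.47, -0.47, -0.47, -0.47, -0.47], "offset": [[0, 0, 30], [0, 0, 20], [0, 0, 8], [0, 0, 0], [0, 0, 0]], "angular": [[0, 0, 0], [0, 0, 0], [0, 0, 0], [0, 0, 0], [0, 0, 0]]}}

```text
t: 22.22
position: [0.6234, 0.085, 0.1028]
ee_rot: [[-0.032, 0.999, 0.002], [0.999, 0.032, 0.0], [0.0, 0.002, -1.0]]
wrist_force: [-0.5, 0.5, 0.2]
finger_gap: 0.0243
gripper_force: 0.0
```

Run:
```python
from h import *
s=r.read_state();p=rd(s['position'])*1000;print(p,s['position'],s['finger_gap'],s['wrist_force'])
```

```text
[77.29116239 98.36437087] [0.62339932 0.08503742 0.10282422] 0.02431539033875641 [-0.49024306  0.51082     0.1911957 ]
```

>>> {"fn": "play_rows", "kwargs": {"fingers": [-0.47, -0.47, -0.47, -0.47, -0.47], "offset": [[0, -8, 0], [0, -8, 0], [-1, -8, 0], [-2, -8, 0], [-3, -8, 0]], "angular": [[0, 0, 0], [0, 0, 0], [0, 0, 0], [0, 0, 0], [0, 0, 0]]}}

```text
t: 22.85
position: [0.5856, 0.0765, 0.1025]
ee_rot: [[-0.034, 0.999, 0.008], [0.999, 0.034, -0.003], [-0.003, 0.008, -1.0]]
wrist_force: [11.2, -6.8, -4.4]
finger_gap: 0.0243
gripper_force: 5.5
```

>>> {"fn": "play_rows", "kwargs": {"fingers": [-0.47, -0.47, -0.47, -0.47], "offset": [[-4, -7, 0], [0, 0, 0], [0, 0, 0], [0, 0, 0]], "angular": [[0, 0, 0], [0, 0, 0], [0, 0, 0], [0, 0, 0]]}}

```text
t: 23.35
position: [0.5805, 0.071, 0.1025]
ee_rot: [[-0.034, 0.999, 0.011], [0.999, 0.034, -0.004], [-0.005, 0.01, -1.0]]
wrist_force: [11.5, -7.6, -3.5]
finger_gap: 0.0242
gripper_force: 5.6
```

Run:
```python
from h import *
s=r.read_state();p=rd(s['position'])*1000;print(p,s['position'],s['finger_gap'],s['wrist_force'])
k=p[0]+s['finger_gap']*500-7;print('knob x',k,'angle',np.arcsin((70.5-k)/40))
```

```text
[33.92264843 85.82147404] [0.58048273 0.07102607 0.10252106] 0.024232231326762325 [11.45779447 -7.55775771 -3.51222335]
knob x 39.03876409002082 angle 0.9051712106078342
```

>>> {"fn": "play_rows", "kwargs": {"fingers": [-0.47, -0.47, -0.47, -0.47, -0.47], "offset": [[-1, -2.5, 0], [0, 0, 0], [0, 5, 0], [0, 0, -10], [0, 0, -50]], "angular": [[0, 0, 0], [0, 0, 0], [0, 0, 0], [0, 0, 0], [0, 0, 0]]}}

```text
t: 23.98
position: [0.5759, 0.0723, 0.1589]
ee_rot: [[-0.033, 0.999, -0.009], [0.999, 0.033, -0.001], [-0.001, -0.009, -1.0]]
wrist_force: [0.9, -0.2, 0.2]
finger_gap: 0.0244
gripper_force: 0.0
```

>>> {"fn": "play_rows", "kwargs": {"fingers": [-1, -1, -1, -1, -1], "offset": [[-42, -22, -29], [-42, -22, -29], [-42, -22, -29], [-42, -22, -29], [0, 0, 0]], "angular": [[0, 0, 0], [0, 0, 0], [0, 0, 0], [0, 0, 0], [0, 0, 0]]}}

```text
t: 24.6
position: [0.4947, -0.1, 0.2799]
ee_rot: [[-0.029, 1.0, 0.002], [1.0, 0.029, -0.001], [-0.001, 0.002, -1.0]]
wrist_force: [-0.2, 0.6, -0.3]
finger_gap: 0.0005
gripper_force: 0.0
```

>>> {"fn": "play_rows", "kwargs": {"fingers": [-1], "offset": [[0, 0, 0]], "angular": [[0, 0, 0]]}}

```text
t: 24.72
position: [0.4951, -0.0974, 0.277]
ee_rot: [[-0.033, 0.999, -0.002], [0.999, 0.033, 0.001], [0.001, -0.002, -1.0]]
wrist_force: [0.8, 0.5, 0.2]
finger_gap: 0.0003
gripper_force: 0.0
```

Run:
```python
from h import *
s=r.read_state();print(s['t'],s['position'])
c=cam('wrist',s);im,d=r.read_camera('wrist');P=cloud(c,d);knobs(c,im,P)
carriers(c,im,P,.07,(.48,.605,-.15,.12));cv2.imwrite('pics/w9.png',im)
print(go([.4481,.055,.12],91.95,s))
```

```text
24.725 [ 0.49510146 -0.09738281  0.27696995]
knob 3 [582.3  61.8] rad 7.3 angle 1.23 len 37.2
knob 2 [623.9   5.9] rad 7.3 angle -0.12 len 39.5
knob 1 [589.2 -99.9] rad 7.3 angle 1.06 len 38.5
ribtop [array([525.5,  66.1]), array([12.3, 33. ]), np.float64(3.5)] 371
ribtop [array([584.,  63.]), array([19.8, 13.7]), np.float64(37.6)] 179
ribtop [array([ 531.3, -101.8]), array([32.6, 12.6]), np.float64(89.8)] 241
ribtop [array([ 591. , -101.6]), array([13.5, 18.7]), np.float64(48.4)] 120
plate [array([547.6,  70.6]), array([111.2,  55.8]), np.float64(0.7)] 3462
plate [array([ 547.7, -105.2]), array([ 53.1, 100. ]), np.float64(89.7)] 2243
(array([153.6, -41.7, 157.3]), array([-0.002, -0.001, -0.001]))
```

View pics/w9.png

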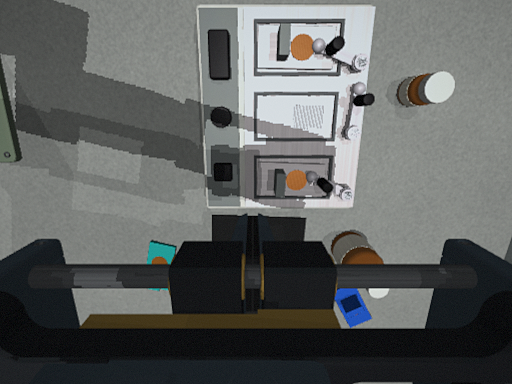

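The view shows both clips swung over the far edges of the carriers, feet at (320,45) and (312,177), with the bay 2 clip clear. I'll refine the two angles from the pivot screws in a settled frame.

Run:
```python
from h import *
s=r.read_state()
c=cam('wrist',s);im,d=r.read_camera('wrist');P=cloud(c,d);knobs(c,im,P);np.savez('w9.npz',im=im,d=d,o=c[2],R=c[1],K=c[0])
carriers(c,im,P,.07,(.48,.56,-.15,.12))
b=im[0:240,180:400];cv2.imwrite('pics/w9z.png',cv2.resize(b[:, 60:],(640,600*1),interpolation=cv2.INTER_CUBIC) if 0 else cv2.resize(im[5:215,250:400],(560,784))[:600])
h=(P[...,2]>.0945)&(P[...,2]<.1005)&(P[...,0]>.6)
for i,st,px in comps(h,6):
    q=cast(c,px,.097);print('piv?',q.mean(0).round(4),len(px))
```

```text
knob 3 [582.1  61.7] rad 7.1 angle 1.23 len 37.4
knob 2 [624.   6.] rad 7.2 angle -0.12 len 39.6
knob 1 [ 588.7 -100.1] rad 7.5 angle 1.07 len 38.8
ribtop [array([525.4,  65.9]), array([12.3, 32. ]), np.float64(3.6)] 365
ribtop [array([ 531.4, -101.3]), array([32.5, 12.6]), np.float64(89.7)] 240
plate [array([525.4,  68.4]), array([69.3, 51.6]), np.float64(0.4)] 2252
plate [array([ 529. , -105.4]), array([54.1, 62. ]), np.float64(90.0)] 1396
piv? [0.6212 0.0498 0.097 ] 199
piv? [0.6212 0.0053 0.097 ] 21
piv? [ 0.6242 -0.0337  0.097 ] 158
piv? [ 0.6271 -0.1174  0.097 ] 125
```

View pics/w9z.png

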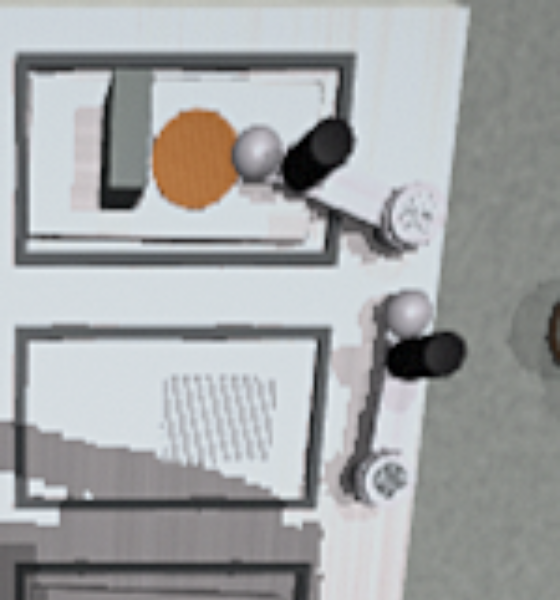

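Clip 3 reads about 1.2, too close to its stop; clip 1 reads about 1.08. I'll pinch clip 3's knob and bring it back by about a quarter radian.

Run:
```python
from h import *
print(r.read_state()['position'],go([.5832,.0625,.165],91.95))
```

```text
[ 0.49557604 -0.09686615  0.27642067] (array([156.1,  93.3, 111.4]), array([-0.003, -0.001,  0.   ]))
```

>>> {"fn": "play_rows", "kwargs": {"fingers": [-0.3, -0.3, -0.3, -0.3, -0.3], "offset": [[39, 23, 28], [39, 23, 28], [39, 23, 28], [39, 24, 27], [0, 0, 0]], "angular": [[0, 0, 0], [0, 0, 0], [0, 0, 0], [0, 0, 0], [0, 0, 0]]}}

```text
t: 25.45
position: [0.5829, 0.0646, 0.1626]
ee_rot: [[-0.038, 0.999, -0.007], [0.999, 0.038, 0.0], [0.0, -0.007, -1.0]]
wrist_force: [0.3, -0.9, 0.4]
finger_gap: 0.032
gripper_force: 0.0
```

>>> {"fn": "play_rows", "kwargs": {"fingers": [-0.3, -0.3, -0.3, -0.3, -0.3], "offset": [[0, 0, 0], [0, 0, 30], [0, 0, 22], [0, 0, 9], [0, 0, 0]], "angular": [[0, 0, 0], [0, 0, 0], [0, 0, 0], [0, 0, 0], [0, 0, 0]]}}

```text
t: 26.08
position: [0.5839, 0.0605, 0.1061]
ee_rot: [[-0.032, 0.999, 0.0], [0.999, 0.032, 0.0], [0.0, 0.0, -1.0]]
wrist_force: [0.2, -0.2, 1.1]
finger_gap: 0.0319
gripper_force: 0.0
```

>>> {"fn": "play_rows", "kwargs": {"fingers": [-1, -1, -1, -1, -1], "offset": [[0, 0, 0], [0, 0, 0], [0, 0, 0], [0, 0, 0], [0, 0, 0]], "angular": [[0, 0, 0], [0, 0, 0], [0, 0, 0], [0, 0, 0], [0, 0, 0]]}}

```text
t: 26.7
position: [0.584, 0.061, 0.1066]
ee_rot: [[-0.033, 0.999, 0.0], [0.999, 0.033, 0.0], [0.0, 0.0, -1.0]]
wrist_force: [-2.2, -0.6, 4.8]
finger_gap: 0.0131
gripper_force: 30.0
```

Run:
```python
from h import *
s=r.read_state();p=rd(s['position'])*1000;print(p,s['position'],s['finger_gap'],s['wrist_force'],s['gripper_force'])
```

```text
[37.04939244 75.71490024] [0.58395156 0.06103175 0.10659043] 0.01305001847271945 [-2.24278828 -0.59811286  4.84989411] 30.001021921634674
```

>>> {"fn": "play_rows", "kwargs": {"fingers": [-1, -1, -1, -1, -1], "offset": [[3, 1.3, 0], [3, 1.6, 0], [2, 1.4, 0], [0, 0, 0], [0, 0, 0]], "angular": [[0, 0, 0], [0, 0, 0], [0, 0, 0], [0, 0, 0], [0, 0, 0]]}}

```text
t: 27.32
position: [0.5864, 0.0678, 0.1065]
ee_rot: [[-0.033, 0.999, -0.003], [0.999, 0.033, -0.002], [-0.002, -0.003, -1.0]]
wrist_force: [-5.4, -3.9, 8.4]
finger_gap: 0.0125
gripper_force: 30.0
```

>>> {"fn": "play_rows", "kwargs": {"fingers": [-0.3, -0.3, -0.3, -0.3, -0.3], "offset": [[0, 0, 0], [0, 0, 0], [0, 0, 0], [0, 0, -20], [0, 0, -45]], "angular": [[0, 0, 0], [0, 0, 0], [0, 0, 0], [0, 0, 0], [0, 0, 0]]}}

```text
t: 27.95
position: [0.5867, 0.0692, 0.1691]
ee_rot: [[-0.033, 0.999, -0.005], [0.999, 0.033, -0.0], [-0.0, -0.005, -1.0]]
wrist_force: [1.2, -0.1, 0.4]
finger_gap: 0.0321
gripper_force: 0.0
```

>>> {"fn": "play_rows", "kwargs": {"fingers": [-1, -1, -1, -1, -1], "offset": [[-50, -25, -10], [-50, -25, -10], [0, 0, 0], [0, 0, 0], [0, 0, 0]], "angular": [[0, 0, 0], [0, 0, 0], [0, 0, 0], [0, 0, 0], [0, 0, 0]]}}

```text
t: 28.58
position: [0.5417, -0.0314, 0.1902]
ee_rot: [[-0.034, 0.999, -0.0], [0.999, 0.034, 0.0], [0.0, -0.0, -1.0]]
wrist_force: [1.0, 0.4, 0.2]
finger_gap: 0.0005
gripper_force: 0.0
```

```bash
cat >> h.py <<'E'
def snap(f=None):
    s=r.read_state();c=cam('wrist',s);im,d=r.read_camera('wrist')
    if f:cv2.imwrite(f'pics/{f}.png',im)
    return s,c,im,cloud(c,d)
def pivs(c,P):
    h=(P[...,2]>.0945)&(P[...,2]<.1005)&(P[...,0]>.6)&(P[...,0]<.65)
    for i,st,px in comps(h,60): print('piv?',cast(c,px,.097).mean(0).round(4),len(px))
E
python3 - <<'E'
from h import *
s,c,im,P=snap();print(s['t'],s['position']);knobs(c,im,P);pivs(c,P)
print(go([.4481,.055,.11],91.95,s))
E
```

```text
28.575 [ 0.54171759 -0.0314459   0.19024121]
knob 3 [585.1  69. ] rad 7.1 angle 1.02 len 37.5
knob 2 [624.2   7.3] rad 7.4 angle -0.12 len 40.9
piv? [0.6213 0.0502 0.097 ] 290
piv? [ 0.6242 -0.0333  0.097 ] 226
(array([ 89.6, -90.6,  80.3]), array([-0., -0.,  0.]))
```

>>> {"fn": "play_rows", "kwargs": {"fingers": [-1, -1, -1, -1, -1], "offset": [[30, -30, 27], [30, -30, 27], [29.6, -30.6, 26], [0, 0, 0], [0, 0, 0]], "angular": [[0, 0, 0], [0, 0, 0], [0, 0, 0], [0, 0, 0], [0, 0, 0]]}}

```text
t: 29.25
position: [0.4492, 0.0547, 0.1112]
ee_rot: [[-0.034, 0.999, 0.002], [0.999, 0.034, 0.0], [0.0, 0.002, -1.0]]
wrist_force: [0.8, 0.0, -0.7]
finger_gap: 0.0003
gripper_force: 0.0
```

>>> {"fn": "play_rows", "kwargs": {"fingers": [-1, -1, -1], "offset": [[0, 0, 10], [0, 0, 0], [0, 0, 0]], "angular": [[0, 0, 0], [0, 0, 0], [0, 0, 0]]}}

```text
t: 29.62
position: [0.4482, 0.0538, 0.1007]
ee_rot: [[-0.032, 0.999, 0.0], [0.999, 0.032, 0.0], [0.0, 0.0, -1.0]]
wrist_force: [0.1, -0.4, -0.3]
finger_gap: 0.0007
gripper_force: 0.0
```

>>> {"fn": "play_rows", "kwargs": {"fingers": [-1, -1, -1, -1], "offset": [[0, 0, 5], [0, 0, 0], [0, 0, 0], [0, 0, 0]], "angular": [[0, 0, 0], [0, 0, 0], [0, 0, 0], [0, 0, 0]]}}

```text
t: 30.12
position: [0.4479, 0.0542, 0.0958]
ee_rot: [[-0.033, 0.999, 0.0], [0.999, 0.033, 0.0], [0.0, 0.0, -1.0]]
wrist_force: [-0.2, 0.5, -0.5]
finger_gap: 0.0005
gripper_force: 0.0
```

>>> {"fn": "play_rows", "kwargs": {"fingers": [-1, -1, -1, -1, -1], "offset": [[0, 0, 10], [0, 0, 4], [0, 0, 2], [0, 0, 2], [0, 0, 1]], "angular": [[0, 0, 0], [0, 0, 0], [0, 0, 0], [0, 0, 0], [0, 0, 0]]}}

```text
t: 30.75
position: [0.4475, 0.0541, 0.0779]
ee_rot: [[-0.033, 0.999, -0.001], [0.999, 0.033, 0.0], [0.0, -0.001, -1.0]]
wrist_force: [-4.9, -0.8, 19.8]
finger_gap: 0.0004
gripper_force: 9.5
```

>>> {"fn": "play_rows", "kwargs": {"fingers": [-1, -1, -1], "offset": [[0, 0, 1], [0, 0, 0], [0, 0, 0]], "angular": [[0, 0, 0], [0, 0, 0], [0, 0, 0]]}}

```text
t: 31.12
position: [0.4475, 0.0541, 0.0779]
ee_rot: [[-0.033, 0.999, 0.0], [0.999, 0.033, 0.0], [0.0, 0.0, -1.0]]
wrist_force: [-6.5, -1.2, 21.1]
finger_gap: 0.0005
gripper_force: 10.6
```

>>> {"fn": "play_rows", "kwargs": {"fingers": [-1, -1, -1, -1, -1], "offset": [[0, 0, -22], [0, 0, 0], [-36, 0, 0], [-37, 0, 0], [0, 0, 0]], "angular": [[0, 0, 0], [0, 0, 0], [0, 0, 0], [0, 0, 0], [0, 0, 0]]}}

```text
t: 31.75
position: [0.4499, -0.0204, 0.0968]
ee_rot: [[-0.03, 1.0, -0.001], [1.0, 0.03, -0.0], [-0.0, -0.001, -1.0]]
wrist_force: [-0.5, 0.2, 0.2]
finger_gap: 0.0005
gripper_force: 0.0
```

>>> {"fn": "play_rows", "kwargs": {"fingers": [-1, -1, -1], "offset": [[0, 0, 0], [0, 0, 0], [0, 0, 0]], "angular": [[0, 0, 0], [0, 0, 0], [0, 0, 0]]}}

```text
t: 32.12
position: [0.4502, -0.0182, 0.0976]
ee_rot: [[-0.034, 0.999, -0.0], [0.999, 0.034, 0.0], [0.0, -0.0, -1.0]]
wrist_force: [-0.5, -0.5, 0.6]
finger_gap: 0.0004
gripper_force: 0.0
```

>>> {"fn": "play_rows", "kwargs": {"fingers": [-1, -1, -1, -1, -1], "offset": [[0, 0, 11], [0, 0, 5], [0, 0, 2], [0, 0, 2], [0, 0, 1]], "angular": [[0, 0, 0], [0, 0, 0], [0, 0, 0], [0, 0, 0], [0, 0, 0]]}}

```text
t: 32.75
position: [0.4498, -0.0185, 0.0779]
ee_rot: [[-0.033, 0.999, -0.001], [0.999, 0.033, 0.001], [0.001, -0.001, -1.0]]
wrist_force: [-6.0, 2.4, 20.0]
finger_gap: 0.0002
gripper_force: 9.5
```

>>> {"fn": "play_rows", "kwargs": {"fingers": [-1, -1, -1], "offset": [[0, 0, 1], [0, 0, 0], [0, 0, 0]], "angular": [[0, 0, 0], [0, 0, 0], [0, 0, 0]]}}

```text
t: 33.12
position: [0.4498, -0.0185, 0.0779]
ee_rot: [[-0.033, 0.999, 0.0], [0.999, 0.033, 0.001], [0.001, 0.0, -1.0]]
wrist_force: [-7.1, 2.8, 22.2]
finger_gap: 0.0007
gripper_force: 10.6
```

>>> {"fn": "play_rows", "kwargs": {"fingers": [-1, -1, -1, -1, -1], "offset": [[0, 0, -22], [0, 0, 0], [-37, 0, 0], [-38, 0.5, 0], [0, 0, 0]], "angular": [[0, 0, 0], [0, 0, 0], [0, 0, 0], [0, 0, 0], [0, 0, 0]]}}

```text
t: 33.75
position: [0.453, -0.0955, 0.0968]
ee_rot: [[-0.03, 1.0, -0.001], [1.0, 0.03, -0.0], [-0.0, -0.001, -1.0]]
wrist_force: [0.1, 0.7, -0.3]
finger_gap: 0.0001
gripper_force: 0.0
```

>>> {"fn": "play_rows", "kwargs": {"fingers": [-1, -1, -1], "offset": [[0, 0, 0], [0, 0, 0], [0, 0, 0]], "angular": [[0, 0, 0], [0, 0, 0], [0, 0, 0]]}}

```text
t: 34.12
position: [0.4532, -0.0931, 0.0976]
ee_rot: [[-0.034, 0.999, -0.0], [0.999, 0.034, 0.0], [0.0, -0.0, -1.0]]
wrist_force: [0.1, -0.8, 0.3]
finger_gap: 0.0004
gripper_force: 0.0
```

>>> {"fn": "play_rows", "kwargs": {"fingers": [-1, -1, -1, -1, -1], "offset": [[0, 0, 11], [0, 0, 5], [0, 0, 2], [0, 0, 2], [0, 0, 1]], "angular": [[0, 0, 0], [0, 0, 0], [0, 0, 0], [0, 0, 0], [0, 0, 0]]}}

```text
t: 34.75
position: [0.4528, -0.0934, 0.0779]
ee_rot: [[-0.033, 0.999, -0.001], [0.999, 0.033, 0.001], [0.001, -0.001, -1.0]]
wrist_force: [-5.4, 2.1, 18.4]
finger_gap: 0.0003
gripper_force: 9.3
```

>>> {"fn": "play_rows", "kwargs": {"fingers": [-1, -1, -1], "offset": [[0, 0, 1], [0, 0, 0], [0, 0, 0]], "angular": [[0, 0, 0], [0, 0, 0], [0, 0, 0]]}}

```text
t: 35.12
position: [0.4528, -0.0934, 0.0779]
ee_rot: [[-0.033, 0.999, -0.0], [0.999, 0.033, 0.001], [0.001, 0.0, -1.0]]
wrist_force: [-6.1, 3.4, 20.7]
finger_gap: 0.0005
gripper_force: 10.3
```

>>> {"fn": "play_rows", "kwargs": {"fingers": [-1, -1, -1, -1, -1], "offset": [[0, 0, -22], [0, 0, -50], [-40, 20, -30], [-40, 20, -30], [0, 0, 0]], "angular": [[0, 0, 0], [0, 0, 0], [0, 0, 0], [0, 0, 0], [0, 0, 0]]}}

```text
t: 35.75
position: [0.4985, -0.1753, 0.2098]
ee_rot: [[-0.03, 1.0, 0.006], [1.0, 0.03, -0.003], [-0.003, 0.006, -1.0]]
wrist_force: [0.0, 0.5, -0.0]
finger_gap: 0.0004
gripper_force: 0.0
```

>>> {"fn": "play_rows", "kwargs": {"fingers": [-0.3, -0.3], "offset": [[0, 0, 0], [0, 0, 0]], "angular": [[0, 0, 0], [0, 0, 0]]}}

```text
t: 36.0
position: [0.4947, -0.1714, 0.2066]
ee_rot: [[-0.034, 0.999, -0.002], [0.999, 0.034, 0.001], [0.001, -0.002, -1.0]]
wrist_force: [0.3, 0.1, -0.3]
finger_gap: 0.0177
gripper_force: 0.0
```

Run:
```python
from h import *
s,c,im,P=snap('w10');print(s['t'],s['position']);knobs(c,im,P);pivs(c,P);carriers(c,im,P,.07,(.48,.56,-.15,.12))
print(go([.590,-.099,.16],91.95,s))
```

```text
36.0 [ 0.49465734 -0.17135214  0.20655561]
knob 2 [623.3   2.8] rad 7.6 angle -0.11 len 36.4
knob 1 [ 588.3 -100.7] rad 7.4 angle 1.09 len 39.0
piv? [0.6223 0.0032 0.097 ] 66
piv? [ 0.6239 -0.034   0.097 ] 304
piv? [ 0.6267 -0.1176  0.097 ] 240
ribtop [array([ 531.2, -102.1]), array([31.3, 12.7]), np.float64(90.0)] 441
plate [array([ 529. , -102.9]), array([61.9, 48.8]), np.float64(0.2)] 2402
(array([69. , 97.8, 46.4]), array([-0.002, -0.001, -0.   ]))
```

>>> {"fn": "play_rows", "kwargs": {"fingers": [-0.3, -0.3, -0.3, -0.3, -0.3], "offset": [[34, 36, 23], [35, 36, 23], [0, 25, 0], [0, 0, 0], [0, 0, 0]], "angular": [[0, 0, 0], [0, 0, 0], [0, 0, 0], [0, 0, 0], [0, 0, 0]]}}

```text
t: 36.67
position: [0.5894, -0.1, 0.1615]
ee_rot: [[-0.033, 0.999, -0.002], [0.999, 0.033, 0.0], [0.0, -0.002, -1.0]]
wrist_force: [0.8, 0.1, 0.3]
finger_gap: 0.0324
gripper_force: 0.0
```

Run:
```python
from h import *
s=r.read_state();print(s['position'],s['finger_gap'],go([.590,-.099,.104],91.95,s))
```

```text
[ 0.5893752  -0.10001423  0.16145181] 0.03242361772355937 (array([ 1. ,  0.7, 57.5]), array([-0.002, -0.   , -0.001]))
```

>>> {"fn": "play_rows", "kwargs": {"fingers": [-0.3, -0.3, -0.3, -0.3, -0.3], "offset": [[0, 0, 30], [0, 0, 20], [0, 0, 8], [0, 0, 0], [2, 8, 0]], "angular": [[0, 0, 0], [0, 0, 0], [0, 0, 0], [0, 0, 0], [0, 0, 0]]}}

```text
t: 37.3
position: [0.5988, -0.0982, 0.1049]
ee_rot: [[-0.032, 0.999, 0.002], [0.999, 0.032, -0.0], [-0.0, 0.002, -1.0]]
wrist_force: [0.0, 0.6, -0.3]
finger_gap: 0.0323
gripper_force: 0.0
```

>>> {"fn": "play_rows", "kwargs": {"fingers": [-0.3, -0.3, -0.3, -0.3, -0.3], "offset": [[5, 8, 0], [5, 8, 0], [3, 8, 0], [1, 8, 0], [0, 4, 0]], "angular": [[0, 0, 0], [0, 0, 0], [0, 0, 0], [0, 0, 0], [0, 0, 0]]}}

```text
t: 37.92
position: [0.6348, -0.0825, 0.104]
ee_rot: [[-0.033, 0.999, 0.001], [0.999, 0.033, 0.0], [0.0, 0.001, -1.0]]
wrist_force: [-1.8, 1.6, -0.4]
finger_gap: 0.0323
gripper_force: 0.8
```

>>> {"fn": "play_rows", "kwargs": {"fingers": [-0.3, -0.3, -0.3, -0.3, -0.3], "offset": [[0, 0, 0], [0, 0, 0], [0, -7, 0], [0, 0, -10], [0, 0, -50]], "angular": [[0, 0, 0], [0, 0, 0], [0, 0, 0], [0, 0, 0], [0, 0, 0]]}}

```text
t: 38.55
position: [0.6248, -0.0829, 0.1619]
ee_rot: [[-0.033, 0.999, -0.007], [0.999, 0.033, 0.001], [0.001, -0.007, -1.0]]
wrist_force: [0.4, 0.6, -0.0]
finger_gap: 0.0323
gripper_force: 0.0
```

>>> {"fn": "play_rows", "kwargs": {"fingers": [-0.3, -0.3, -0.3, -0.3], "offset": [[0, -20, 0], [40, -20, 0], [0, 0, 0], [0, 0, 0]], "angular": [[0, 0, 0], [0, 0, 0], [0, 0, 0], [0, 0, 0]]}}

```text
t: 39.05
position: [0.5862, -0.0446, 0.1645]
ee_rot: [[-0.033, 0.999, 0.002], [0.999, 0.033, -0.001], [-0.001, 0.002, -1.0]]
wrist_force: [0.3, -0.3, -0.0]
finger_gap: 0.0319
gripper_force: 0.0
```

Run:
```python
from h import *
s,c,im,P=snap('w11');print(s['t'],s['position']);knobs(c,im,P);pivs(c,P)
print(go([.5865,.0695,.162],91.95,s))
```

```text
39.05 [ 0.58623983 -0.04463868  0.16452496]
knob 3 [586.6  68.4] rad 7.0 angle 1.01 len 36.0
knob 2 [625.3   7.3] rad 7.1 angle -0.15 len 41.1
piv? [0.6215 0.0502 0.097 ] 369
piv? [ 0.6244 -0.0331  0.097 ] 275
(array([114.1,   4.1,   2.5]), array([ 0.002,  0.001, -0.001]))
```

>>> {"fn": "play_rows", "kwargs": {"fingers": [-0.3, -0.3, -0.3, -0.3, -0.3], "offset": [[57, 2, 1], [57, 2, 1], [0, 0, 0], [0, 0, 0], [0, 0, 0]], "angular": [[0, 0, 0], [0, 0, 0], [0, 0, 0], [0, 0, 0], [0, 0, 0]]}}

```text
t: 39.72
position: [0.5862, 0.0682, 0.1617]
ee_rot: [[-0.031, 1.0, 0.0], [1.0, 0.031, -0.0], [-0.0, 0.0, -1.0]]
wrist_force: [0.4, -0.1, -0.9]
finger_gap: 0.0319
gripper_force: 0.0
```

>>> {"fn": "play_rows", "kwargs": {"fingers": [-0.3, -0.3, -0.3, -0.3, -0.3], "offset": [[0, 0, 30], [0, 0, 20], [0, 0, 8], [0, 0, 0], [2, 8, 0]], "angular": [[0, 0, 0], [0, 0, 0], [0, 0, 0], [0, 0, 0], [0, 0, 0]]}}

```text
t: 40.35
position: [0.5945, 0.0717, 0.1048]
ee_rot: [[-0.032, 0.999, 0.002], [0.999, 0.032, 0.0], [0.0, 0.002, -1.0]]
wrist_force: [0.1, 0.5, 0.1]
finger_gap: 0.0321
gripper_force: 0.0
```

>>> {"fn": "play_rows", "kwargs": {"fingers": [-0.3, -0.3, -0.3, -0.3, -0.3], "offset": [[5, 8, 0], [5, 8, 0], [3, 8, 0], [1, 8, 0], [0, 4, 0]], "angular": [[0, 0, 0], [0, 0, 0], [0, 0, 0], [0, 0, 0], [0, 0, 0]]}}

```text
t: 40.98
position: [0.6303, 0.0875, 0.104]
ee_rot: [[-0.033, 0.999, 0.001], [0.999, 0.033, 0.0], [0.0, 0.001, -1.0]]
wrist_force: [-2.2, 1.9, 0.7]
finger_gap: 0.0319
gripper_force: 0.8
```

>>> {"fn": "play_rows", "kwargs": {"fingers": [-0.3, -0.3, -0.3, -0.3, -0.3], "offset": [[0, 0, 0], [0, 0, 0], [0, -7, 0], [0, 0, -10], [0, 0, -50]], "angular": [[0, 0, 0], [0, 0, 0], [0, 0, 0], [0, 0, 0], [0, 0, 0]]}}

```text
t: 41.6
position: [0.6202, 0.0865, 0.1619]
ee_rot: [[-0.033, 0.999, -0.007], [0.999, 0.033, -0.001], [-0.001, -0.007, -1.0]]
wrist_force: [1.2, -0.0, 0.8]
finger_gap: 0.0322
gripper_force: 0.0
```

>>> {"fn": "play_rows", "kwargs": {"fingers": [-0.3, -0.3, -0.3, -0.3, -0.3], "offset": [[-45, -30, -25], [-45, -30, -25], [-45, -25, -25], [-45, 0, -20], [0, 0, 0]], "angular": [[0, 0, 0], [0, 0, 0], [0, 0, 0], [0, 0, 0], [0, 0, 0]]}}

```text
t: 42.22
position: [0.544, -0.0986, 0.2616]
ee_rot: [[-0.029, 1.0, 0.006], [1.0, 0.029, -0.002], [-0.002, 0.006, -1.0]]
wrist_force: [0.3, 0.2, -0.3]
finger_gap: 0.0319
gripper_force: 0.0
```

>>> {"fn": "play_rows", "kwargs": {"fingers": [-0.3, -0.3], "offset": [[0, 0, 0], [0, 0, 0]], "angular": [[0, 0, 0], [0, 0, 0]]}}

```text
t: 42.48
position: [0.543, -0.0947, 0.2581]
ee_rot: [[-0.034, 0.999, -0.001], [0.999, 0.034, 0.001], [0.001, -0.001, -1.0]]
wrist_force: [0.6, -0.3, -1.0]
finger_gap: 0.0323
gripper_force: 0.0
```

Run:
```python
from h import *
s,c,im,P=snap('w12b');print(s['t'],s['position']);knobs(c,im,P);pivs(c,P);carriers(c,im,P,.07,(.48,.605,-.15,.12))
print(go([.528,.067,.16],91.95,s))
```

```text
42.475 [ 0.5430454  -0.09470529  0.2580966 ]
knob 3 [620.7  88.1] rad 7.5 angle -0.11 len 37.8
knob 2 [624.8   6.1] rad 7.1 angle -0.14 len 39.8
knob 1 [624.6 -76.2] rad 6.9 angle -0.06 len 41.2
piv? [0.6216 0.0497 0.097 ] 218
piv? [ 0.6242 -0.0337  0.097 ] 171
piv? [ 0.6271 -0.1172  0.097 ] 142
ribtop [array([526.1,  65.8]), array([11.7, 33.5]), np.float64(1.0)] 421
ribtop [array([ 532.3, -101.6]), array([11.1, 32.2]), np.float64(1.2)] 249
plate [array([541.3,  70.8]), array([100.8,  56.1]), np.float64(0.9)] 3763
plate [array([ 550. , -105.3]), array([53.6, 97. ]), np.float64(89.8)] 2462
(array([162.1,  -9.4,  98.2]), array([-0.001, -0.001,  0.   ]))
```

View pics/w12b.png

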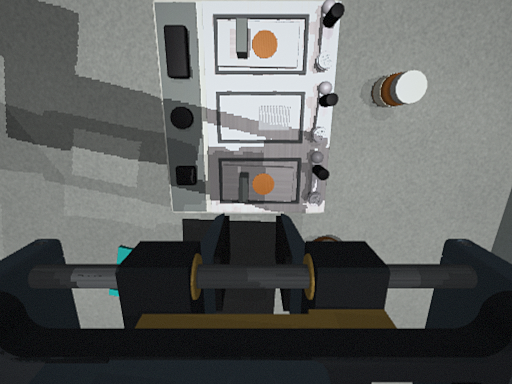

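All clips are clear of the bays, with knobs at (333,14), (329,99) and (320,173). Both carriers lie flat in their bays. Now I unload bay 3.

>>> {"fn": "play_rows", "kwargs": {"fingers": [0, 0, 0, 0, 0], "offset": [[53, -3, 32], [53, -3, 32], [54, -4, 32], [0, 0, 0], [0, 0, 0]], "angular": [[0, 0, 0], [0, 0, 0], [0, 0, 0], [0, 0, 0], [0, 0, 0]]}}

```text
t: 43.15
position: [0.5284, 0.0638, 0.1631]
ee_rot: [[-0.035, 0.999, 0.0], [0.999, 0.035, -0.0], [-0.0, 0.0, -1.0]]
wrist_force: [0.5, -0.2, 0.9]
finger_gap: 0.0459
gripper_force: 0.0
```

Run:
```python
from h import *
s=r.read_state();print(s['position'],s['finger_gap'],np.round(s['dq'],1).tolist(),go([.5265,.0668,.0835],91.95,s))
```

```text
[0.52838907 0.06376866 0.16311138] 0.04591458255747989 [-1.9, -0.6, -1.1, 0.0, -0.0, 0.1] (array([ 3.1, -1.8, 79.6]), array([0.   , 0.   , 0.001]))
```

>>> {"fn": "play_rows", "kwargs": {"fingers": [0, 0, 0, 0, 0], "offset": [[2.5, -1.5, 30], [0, 0, 30], [0, 0, 19], [0, 0, 0], [0, 0, 0]], "angular": [[0, 0, 0], [0, 0, 0], [0, 0, 0], [0, 0, 0], [0, 0, 0]]}}

```text
t: 43.78
position: [0.5278, 0.0652, 0.0853]
ee_rot: [[-0.032, 0.999, 0.003], [0.999, 0.032, 0.0], [0.0, 0.003, -1.0]]
wrist_force: [-0.1, 0.7, -0.4]
finger_gap: 0.0453
gripper_force: 0.0
```

>>> {"fn": "play_rows", "kwargs": {"fingers": [-0.5, -1, -1, -1, -1], "offset": [[0, 0, 0], [0, 0, 0], [0, 0, 0], [0, 0, 0], [0, 0, 0]], "angular": [[0, 0, 0], [0, 0, 0], [0, 0, 0], [0, 0, 0], [0, 0, 0]]}}

```text
t: 44.4
position: [0.5265, 0.0659, 0.0841]
ee_rot: [[-0.033, 0.999, 0.0], [0.999, 0.033, 0.0], [0.0, 0.0, -1.0]]
wrist_force: [-1.2, 0.1, 2.9]
finger_gap: 0.0123
gripper_force: 30.0
```

>>> {"fn": "play_rows", "kwargs": {"fingers": [-1, -1, -1, -1, -1], "offset": [[0, 0, 0], [0, 0, 0], [0, 0, -10], [0, 0, -30], [0, 0, -38]], "angular": [[0, 0, 0], [0, 0, 0], [0, 0, 0], [0, 0, 0], [0, 0, 0]]}}

```text
t: 45.02
position: [0.5259, 0.0658, 0.1623]
ee_rot: [[-0.033, 0.999, -0.002], [0.999, 0.033, -0.0], [0.0, -0.002, -1.0]]
wrist_force: [1.0, -0.2, -0.8]
finger_gap: 0.0122
gripper_force: 30.0
```

>>> {"fn": "play_rows", "kwargs": {"fingers": [-1, -1, -1, -1, -1], "offset": [[44, -5, 0], [50, -5, 0], [50, -5, 0], [50, -5, 0], [50, -5, 0]], "angular": [[0, 0, 0], [0, 0, 0], [0, 0, 0], [0, 0, 0], [0, 0, 0]]}}

```text
t: 45.65
position: [0.4932, 0.3106, 0.1622]
ee_rot: [[-0.033, 0.999, 0.001], [0.999, 0.033, 0.0], [0.0, 0.001, -1.0]]
wrist_force: [0.6, -0.5, -0.5]
finger_gap: 0.0118
gripper_force: 30.0
```

>>> {"fn": "play_rows", "kwargs": {"fingers": [-1, -1, -1, -1], "offset": [[45, -5, 0], [0, 0, 20], [0, 0, 0], [0, 0, 0]], "angular": [[0, 0, 0], [0, 0, 0.03], [0, 0, 0], [0, 0, 0]]}}

```text
t: 46.15
position: [0.4873, 0.3535, 0.1425]
ee_rot: [[-0.003, 1.0, 0.0], [1.0, 0.003, 0.0], [0.0, 0.0, -1.0]]
wrist_force: [0.9, 0.7, -0.2]
finger_gap: 0.0117
gripper_force: 30.0
```

Run:
```python
from h import *
s,c,im,P=snap();print(s['t'],s['position'],s['finger_gap'],s['gripper_force'],go([.486,.355,.0185],90,s))
Z=P[...,2]; m=(abs(Z-(s['position'][2]-.0055))<.005)
for i,st,px in comps(m,200):
    q=P[px[:,1],px[:,0]];print(q.min(0),q.max(0),len(px))
```

```text
46.15 [0.48731024 0.35348873 0.14250692] 0.011730603779527225 29.996328949928284 (array([  1.5,  -1.4, 124. ]), array([ 0.   , -0.   ,  0.003]))
[0.45745235 0.34239094 0.1320075 ] [0.5535358  0.37927298 0.14189178] 4409
```

>>> {"fn": "play_rows", "kwargs": {"fingers": [-1, -1, -1, -1, -1], "offset": [[0, 0, 40], [0, 0, 45], [0, 0, 25], [0, 0, 8], [0, 0, 3]], "angular": [[0, 0, 0], [0, 0, 0], [0, 0, 0], [0, 0, 0], [0, 0, 0]]}}

```text
t: 46.82
position: [0.4879, 0.3539, 0.0218]
ee_rot: [[-0.002, 1.0, 0.001], [1.0, 0.002, 0.001], [0.001, 0.001, -1.0]]
wrist_force: [-0.8, -0.4, -1.4]
finger_gap: 0.0119
gripper_force: 30.0
```

>>> {"fn": "play_rows", "kwargs": {"fingers": [-1, -1, -1], "offset": [[0, 0, 2], [0, 0, 0], [0, 0, 0]], "angular": [[0, 0, 0], [0, 0, 0], [0, 0, 0]]}}

```text
t: 47.2
position: [0.4873, 0.354, 0.0196]
ee_rot: [[-0.003, 1.0, 0.001], [1.0, 0.003, 0.001], [0.001, 0.001, -1.0]]
wrist_force: [-0.2, 1.1, -1.1]
finger_gap: 0.012
gripper_force: 30.0
```

>>> {"fn": "play_rows", "kwargs": {"fingers": [-1, 0, 0, 0, 0], "offset": [[0, 0, 1.5], [0, 0, 0], [0, 0, 0], [0, 0, 0], [0, 0, -10]], "angular": [[0, 0, 0], [0, 0, 0], [0, 0, 0], [0, 0, 0], [0, 0, 0]]}}

```text
t: 47.82
position: [0.4864, 0.3534, 0.0271]
ee_rot: [[-0.003, 1.0, -0.002], [1.0, 0.003, -0.001], [-0.001, -0.002, -1.0]]
wrist_force: [-0.1, 0.0, -0.5]
finger_gap: 0.0453
gripper_force: 0.0
```

>>> {"fn": "play_rows", "kwargs": {"fingers": [0, 0, 0, 0, 0], "offset": [[0, 0, -45], [0, 0, -55], [0, 0, -45], [-45, 5, 0], [-55, 5, 0]], "angular": [[0, 0, 0], [0, 0, 0], [0, 0, -0.032], [0, 0, 0], [0, 0, 0]]}}

```text
t: 48.45
position: [0.501, 0.2539, 0.174]
ee_rot: [[-0.037, 0.999, 0.003], [0.999, 0.037, 0.001], [0.001, 0.003, -1.0]]
wrist_force: [-0.2, 0.1, -1.1]
finger_gap: 0.0455
gripper_force: 0.0
```

>>> {"fn": "play_rows", "kwargs": {"fingers": [0, 0, 0, 0, 0], "offset": [[-59, 3, 0], [-59, 3, 0], [-59, 3, 0], [-59, 3, 0], [-59, 3, 0]], "angular": [[0, 0, 0], [0, 0, 0], [0, 0, 0], [0, 0, 0], [0, 0, 0]]}}

```text
t: 49.08
position: [0.5259, -0.042, 0.1734]
ee_rot: [[-0.035, 0.999, 0.002], [0.999, 0.035, 0.0], [-0.0, 0.002, -1.0]]
wrist_force: [0.5, 1.0, 0.5]
finger_gap: 0.0457
gripper_force: 0.0
```

>>> {"fn": "play_rows", "kwargs": {"fingers": [0, 0, 0, 0, 0], "offset": [[-59, 3, 0], [-55, 3, 0], [0, 0, 0], [0, 0, 0], [0, 0, 0]], "angular": [[0, 0, 0], [0, 0, 0], [0, 0, 0], [0, 0, 0], [0, 0, 0]]}}

```text
t: 49.7
position: [0.5357, -0.1526, 0.1727]
ee_rot: [[-0.037, 0.999, 0.0], [0.999, 0.037, 0.0], [0.0, 0.0, -1.0]]
wrist_force: [0.3, 0.4, 0.4]
finger_gap: 0.0456
gripper_force: 0.0
```

Run:
```python
from h import *
s,c,im,P=snap();print(s['t'],s['position']);carriers(c,im,P,.07,(.48,.605,-.15,.12));knobs(c,im,P)
print(go([.5325,-.1012,.12],91.95,s))
```

```text
49.7 [ 0.53567276 -0.15256595  0.17266895]
ribtop [array([ 531.8, -101.8]), array([31.8, 11.9]), np.float64(89.7)] 516
plate [array([ 548.3, -104.7]), array([52.4, 99.6]), np.float64(89.7)] 4678
knob 2 [624.    4.1] rad 8.0 angle -0.12 len 37.7
knob 1 [623.6 -77.7] rad 7.6 angle -0.04 len 39.7
(array([51.4, -1.3, 52.7]), array([ 0.   , -0.   ,  0.003]))
```

>>> {"fn": "play_rows", "kwargs": {"fingers": [0, 0, 0, 0, 0], "offset": [[51, -1.5, 0], [0, 0, 30], [0, 0, 40], [0, 0, 18], [0, 0, 0]], "angular": [[0, 0, 0], [0, 0, 0], [0, 0, 0], [0, 0, 0], [0, 0, 0]]}}

```text
t: 50.38
position: [0.5315, -0.1016, 0.0833]
ee_rot: [[-0.037, 0.999, -0.003], [0.999, 0.037, 0.001], [0.001, -0.003, -1.0]]
wrist_force: [0.8, 0.0, 0.4]
finger_gap: 0.0458
gripper_force: 0.0
```

>>> {"fn": "play_rows", "kwargs": {"fingers": [0, -0.5, -1, -1, -1], "offset": [[0, 0, 0], [0, 0, 0], [0, 0, 0], [0, 0, 0], [0, 0, 0]], "angular": [[0, 0, 0], [0, 0, 0], [0, 0, 0], [0, 0, 0], [0, 0, 0]]}}

```text
t: 51.0
position: [0.5324, -0.1031, 0.0847]
ee_rot: [[-0.035, 0.999, 0.0], [0.999, 0.035, -0.0], [-0.0, 0.0, -1.0]]
wrist_force: [-0.9, 0.6, 1.0]
finger_gap: 0.0117
gripper_force: 30.0
```

>>> {"fn": "play_rows", "kwargs": {"fingers": [-1, -1, -1, -1, -1], "offset": [[0, 0, 0], [0, 0, 0], [0, 0, -10], [0, 0, -35], [0, 0, -42]], "angular": [[0, 0, 0], [0, 0, 0], [0, 0, 0], [0, 0, 0], [0, 0, 0]]}}

```text
t: 51.62
position: [0.5319, -0.1027, 0.1719]
ee_rot: [[-0.035, 0.999, -0.002], [0.999, 0.035, 0.001], [0.001, -0.002, -1.0]]
wrist_force: [1.5, -0.2, -2.3]
finger_gap: 0.0116
gripper_force: 30.0
```

>>> {"fn": "play_rows", "kwargs": {"fingers": [-1, -1], "offset": [[0, 0, 0], [0, 0, 0]], "angular": [[0, 0, 0], [0, 0, 0]]}}

```text
t: 51.88
position: [0.5318, -0.1027, 0.1708]
ee_rot: [[-0.035, 0.999, -0.001], [0.999, 0.035, 0.0], [0.001, -0.001, -1.0]]
wrist_force: [-0.2, -0.2, -1.3]
finger_gap: 0.0118
gripper_force: 30.0
```

Run:
```python
from h import *
s=r.read_state();print(s['t'],s['position'],s['finger_gap'],s['gripper_force'],go([.486,.26,.16],91.95,s))
```

```text
51.875 [ 0.53182571 -0.10273675  0.17077757] 0.0117599902316991 29.999713897705078 (array([364.1, -33.1,  11. ]), array([-0.001, -0.001,  0.001]))
```

>>> {"fn": "play_rows", "kwargs": {"fingers": [-1, -1, -1, -1, -1], "offset": [[45, -4, 0], [53, -5, 0], [53, -5, 0], [53, -5, 0], [53, -5, 0]], "angular": [[0, 0, 0], [0, 0, 0], [0, 0, 0], [0, 0, 0], [0, 0, 0]]}}

```text
t: 52.5
position: [0.4981, 0.1544, 0.1696]
ee_rot: [[-0.035, 0.999, -0.003], [0.999, 0.035, -0.001], [-0.001, -0.003, -1.0]]
wrist_force: [1.2, 0.5, -1.8]
finger_gap: 0.012
gripper_force: 30.0
```

>>> {"fn": "play_rows", "kwargs": {"fingers": [-1, -1, -1, -1, -1], "offset": [[53, -5, 0], [48, -4, 0], [0, 0, 0], [0, 0, 0], [0, 0, 0]], "angular": [[0, 0, 0], [0, 0, 0.033], [0, 0, 0], [0, 0, 0], [0, 0, 0]]}}

```text
t: 53.12
position: [0.4868, 0.2523, 0.1708]
ee_rot: [[-0.001, 1.0, -0.001], [1.0, 0.001, -0.001], [-0.001, -0.001, -1.0]]
wrist_force: [-0.2, -0.2, -1.3]
finger_gap: 0.0122
gripper_force: 30.0
```

Run:
```python
from h import *
s,c,im,P=snap();print(s['t'],s['position'],s['finger_gap'],s['gripper_force'],go([.486,.26,.0197],90,s));
carriers(c,im,P,.004,(.4,.6,.18,.44))
Z=P[...,2]; m=(abs(Z-(s['position'][2]-.006))<.005)
for i,st,px in comps(m,200):
    q=P[px[:,1],px[:,0]];print(q.min(0),q.max(0),len(px))
```

```text
53.125 [0.48684672 0.25234118 0.17084525] 0.01224946465021804 29.999700486660004 (array([  7.8,  -0.7, 151.1]), array([-0.001,  0.001,  0.001]))
ribtop [array([487.4, 354.4]), array([10.5, 31.1]), np.float64(0.0)] 356
plate [array([506.2, 307.9]), array([247. , 170.8]), np.float64(88.7)] 2981
plate [array([505.7, 355.2]), array([96.4, 47.4]), np.float64(0.0)] 3600
[0.45690168 0.24105409 0.15986341] [0.55308679 0.27750914 0.16976224] 4331
```

Carrier 1 lies flat in the tray at (0.506, 0.355). The second is held level and clear of it, so I lower it.

>>> {"fn": "play_rows", "kwargs": {"fingers": [-1, -1, -1, -1, -1], "offset": [[7, -1, 40], [0, 0, 50], [0, 0, 45], [0, 0, 12], [0, 0, 3]], "angular": [[0, 0, 0], [0, 0, 0], [0, 0, 0], [0, 0, 0], [0, 0, 0]]}}

```text
t: 53.8
position: [0.4866, 0.2604, 0.0218]
ee_rot: [[-0.001, 1.0, 0.0], [1.0, 0.001, 0.0], [0.0, 0.0, -1.0]]
wrist_force: [0.1, 0.4, -0.8]
finger_gap: 0.012
gripper_force: 30.0
```

>>> {"fn": "play_rows", "kwargs": {"fingers": [-1, -1, -1], "offset": [[0, 0, 0], [0, 0, 1], [0, 0, 0]], "angular": [[0, 0, 0], [0, 0, 0], [0, 0, 0]]}}

```text
t: 54.18
position: [0.4864, 0.2609, 0.0214]
ee_rot: [[-0.002, 1.0, 0.002], [1.0, 0.002, 0.001], [0.001, 0.002, -1.0]]
wrist_force: [0.1, 0.5, -1.5]
finger_gap: 0.0117
gripper_force: 30.0
```

>>> {"fn": "play_rows", "kwargs": {"fingers": [-1, -1, -1, 0, 0], "offset": [[0, 0, 1.5], [0, 0, 0], [0, 0, 0], [0, 0, 0], [0, 0, 0]], "angular": [[0, 0, 0], [0, 0, 0], [0, 0, 0], [0, 0, 0], [0, 0, 0]]}}

```text
t: 54.8
position: [0.4861, 0.2608, 0.0191]
ee_rot: [[-0.002, 1.0, 0.0], [1.0, 0.002, 0.0], [0.0, 0.0, -1.0]]
wrist_force: [-0.3, 0.2, -0.5]
finger_gap: 0.029
gripper_force: 0.0
```

>>> {"fn": "play_rows", "kwargs": {"fingers": [0, 0, 0, 0, 0], "offset": [[0, 0, 0], [0, 0, -15], [0, 0, -50], [0, 0, -55], [0, 0, -50]], "angular": [[0, 0, 0], [0, 0, 0], [0, 0, 0], [0, 0, 0], [0, 0, 0]]}}

```text
t: 55.42
position: [0.4861, 0.2607, 0.1922]
ee_rot: [[-0.002, 1.0, 0.002], [1.0, 0.002, 0.001], [0.001, 0.002, -1.0]]
wrist_force: [0.4, 0.1, 0.5]
finger_gap: 0.046
gripper_force: 0.0
```

>>> {"fn": "play_rows", "kwargs": {"fingers": [0, 0, 0, 0, 0], "offset": [[-40, -30, -20], [-20, -30, -20], [0, 0, 0], [0, 0, 0], [0, 0, 0]], "angular": [[0, 0, 0], [0, 0, 0], [0, 0, 0], [0, 0, 0], [0, 0, 0]]}}

```text
t: 56.05
position: [0.4265, 0.201, 0.2284]
ee_rot: [[-0.002, 1.0, -0.001], [1.0, 0.002, -0.0], [-0.0, -0.001, -1.0]]
wrist_force: [0.1, -0.4, -0.2]
finger_gap: 0.0454
gripper_force: 0.0
```

Run:
```python
from h import *
s,c,im,P=snap('w13');print(s['t'],s['position'],s['finger_gap'],s['gripper_force']);
carriers(c,im,P,.004,(.4,.6,.18,.44))
t,_=r.read_camera('top');cv2.imwrite('pics/end.png',np.vstack([cv2.resize(t[130:290,40:440],(750,300)),cv2.resize(im[:240],(640,300))[:, :].copy() if 0 else np.pad(cv2.resize(im[:240],(640,300)),((0,0),(0,110),(0,0)))]))
```

```text
56.05 [0.42650624 0.2009617  0.22843742] 0.04543900353570694 0.0
ribtop [array([486.8, 354.3]), array([13. , 32.1]), np.float64(0.1)] 333
ribtop [array([485.6, 261.5]), array([13. , 30.2]), np.float64(0.1)] 250
plate [array([505.9, 301.9]), array([242.5, 170. ]), np.float64(88.7)] 1981
plate [array([505.5, 354.6]), array([96.2, 48. ]), np.float64(0.1)] 2956
plate [array([504.4, 261.2]), array([96.2, 45.9]), np.float64(0.1)] 2283
```

View pics/end.png

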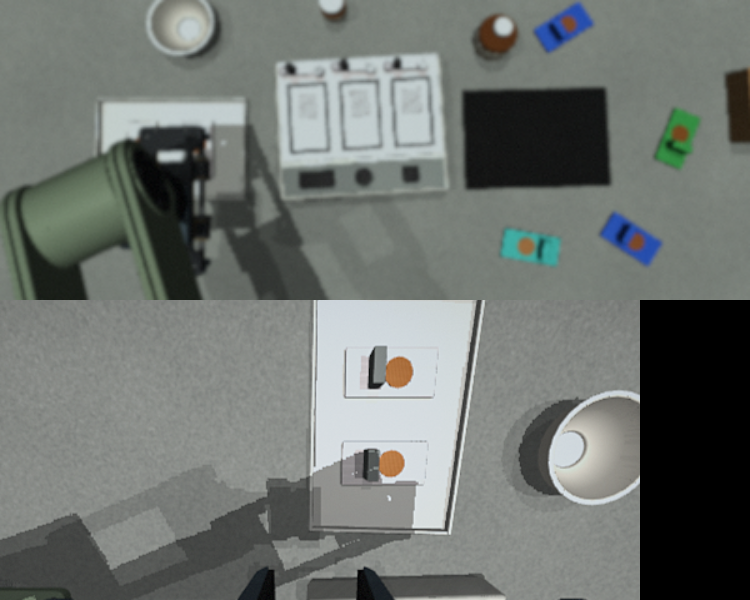

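The final picture shows both carriers flat in the tray, at (390,372) and (385,463). The mat and reader are empty, the clips are clear, and the bottle, jar and mortar haven't moved.

```bash
python3 -c "
from bench import r
print(r.close_job())"
```

```text
the job is handed in; nothing more can be done
None
```

Job handed in at about 56 s: both carriers on the mat were loaded and clipped, the bar, round and square keys were pressed fully in that order, all the clips were swung clear, and both carriers now lie flat in the white tray.

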